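Plug returned dirt-trap pots and tray them

ROBOT

A 6-joint arm with a two-finger parallel gripper is mounted at the origin on the work surface. World frame = base frame: x ahead of the robot, y to its left, z up, the work surface at z = 0. Lengths are in mm, angles in rad, forces in N, time in s.
With the tool pointing down it reaches from about 350 to 875 mm from the base axis. Payload 4.2 kg.
Tool frame: the origin (TCP) lies on the centre line of the jaws, within the pads' length; the fingertips stand 22 mm ahead of it and the grasp point (between the pads) lies 3 mm ahead of it (arm.nose_length is the distance from the TCP to the fingertips, in mm); z points along the fingers, x is the direction in which the jaws open and shut, and the axes are right-handed (so a half turn about z gives the same grasp; the last joint's range is limited). The gripper opens to 85 mm and grips with 20 to 120 N. Pads are 22 mm wide; open, the fingers measure 114 mm over their backs; the gripper's body (76 mm by 85 mm) begins 54 mm behind the grasp point. The pads swing forward as they close: fully open they stand 13 mm farther back than shut.
Start: joints at [-0.921, 0.385, 0.008, 0, -1.194, -0.259], TCP at [238.093, -577.85, 253.312] pointing down, gripper open.
Joint ranges: [-3.14, 3.14], [-1.21, 2.06], [-1.07, 1.41], [-3.16, 2.05], [-2.99, -0.16], [-3.1, 3.1]. Speed limits (rad/s): [2.79, 2.79, 3.14, 3.14, 3.14, 3.14].

INTERFACE

Orientations are given as a unit quaternion [x, y, z, w].
In Python, from bench import telemetry, get_image, workorder, nets, arm gives the robot as it stands.
- The arm moves only by the tool apply_moves, never from a script. Its argument "steps" is a list of rows, each an object with "hand": the opening, from 0 (shut) to 1 (fully open); "xyz": the shift along the tool's x, y, z in cm, a list of three; "delta_rot": the turn, a rotation vector about the tool's x, y, z in rad, a list of three. In form: [{"hand": hand, "xyz": [x, y, z], "delta_rot": [wx, wy, wz]}, ...]. A call has 1 to 12 rows; each row is the pose to reach, as a shift and turn from the pose commanded when the call began, along the tool's axes at that moment; what a row does not reach only later rows make up. A row lasts 1/12 s, in which the tool goes at most 41.7 mm and 7.16 degrees, less where a joint would pass 70% of its speed; a pose out of reach is approached as far as the arm can. A call with a gripper value outside its range is refused whole. The fingers move at their own pace and stop on an object; the grip force is fixed at half the most. Time passes only in rows, so rows that repeat a pose let the fingers close. It gives the time, the measured TCP pose, the force and the opening at its end, in the units of the state.
- telemetry.read_state(): the state, without advancing time (a new reading comes with each control period).
- get_image(name): name is "scene" or "top"; returns a dict with "frame" (480x640x3 uint8, blue, green, red), "fx", "fy", "cx", "cy" (pixels), "distortion" ([k1, k2, p1, p2, k3] as OpenCV has them; the pictures are not rectified), "origin" and "orientation" of the camera in the world. Camera axes: x right, y down, z forward; pixel columns grow to the right and rows downward; lengths in mm; the calibration is good to about 2 mm. A picture is of the moment at which its call begins. There is no depth.
- workorder.job_done(): hands the job in, once; it reports no verdict.
Trained networks look in a picture, given as the dict that the camera call returned (one of the last four; its "shot" number tells which), for a name from the list of things; names that differ only in an ending like _2 or _b are one class to them, and where a whole thing is asked for, a point or a joint stands for the part that bears it (a point fixed in the world has none). Each returns a list of dicts, best first, with "confidence" (0 to 1); they miss things now and then, are a little off and sometimes report something else, mostly with a low value. They report only what shows in the picture. A call takes as long as a camera call. They do not tell look-alikes from the thing itself.
- nets.recognise(picture, label): "xyz" ([x, y, z] in mm, in world coordinates, good to about 4 mm: the middle of the surface that is visible of it).
- nets.outline_of(picture, label): "pixels" (480x640 bool, what is visible of it).
- nets.pinpoint(picture, label): "xyz" ([x, y, z] in mm, in world coordinates, good to about 4 mm: a listed point, or the origin of a listed thing).
The state is a dict: "clock": time; "joints": joint angles; "joint_vel": joint speeds; "joint_efforts": joint torques, N m; "position": TCP position; "ee_rot": TCP orientation; "contact_force": force on the tool from outside, world axes, zero at the start; "wrist_torque": the same for the moment, N m; "gripper_width": finger opening in mm.
Only numpy, scipy, OpenCV 4.12 (cv2) and the standard library are available. Lean on these libraries where they do the work, as an engineer would, in place of code of your own. Each camera call takes 0.05 s, during which the arm holds its last target.

TASK

Get the returned brass pots on the counter ready for the shelf: open the plug case by its button catch, keeping a hand on the spring lid so that it eases open and does not slam, and set a plug of the right size fully home in the open port of every pot. Stand all the pots upright in the stock tray, setting them down gently, leave the spare plugs in their holes in the case, and press the lid shut until it latches. Leave the bottle, the tin and the tape alone.

Things in the scene. Friction and masses are not known exactly. Their poses are not given: they have to be found in the camera images.
- case: black plastic plug case, fixed, 170 mm deep (own x) by 200 mm wide (own y), rim 78 mm high, 5 mm walls. Inside, a grey insert with four holes, its top 45 mm up. In front (-x side) the catch housing, 56 mm wide, 80 mm high, stands out 50 mm. Origin: centre of the underside; x from the catch to the hinge, z up.
- lid (a joint): grey spring lid of the case: 0 = shut, 1.75 rad = open at its stop, 10 degrees past upright. 0.2 kg; a spring drives it open (0.32 N m shut, 0.17 N m open). Once the catch lets go it flies up and slams unless a hand is on it. Pressed fully down (about 7 N near the front edge) it is held by the catch within 0.03 rad of 0; otherwise it springs up again.
- lid_edge (a point): middle of the lid's front edge, on its upper (outer) face; moves with the lid. The lid is a plate 8 mm thick, 200 mm wide, 171 mm from hinge to front edge; shut, its upper face is 86 mm above the counter
- hinge (a point): middle of the lid's hinge axis, 78 mm above the counter on the case's far (+x) side; the axis runs along the case's y, and the lid's inner face passes through it
- button (a point): centre of the top of the catch's push button: a metal pad 26 mm (case x) by 36 mm, centred 34 mm in front of the case's front wall, 97 mm above the counter, so 11 mm higher than the shut lid. It goes straight down 7 mm on a spring (2 N to start, 5.5 N at the bottom) and frees the lid at about 3.5 mm (under 4 N). Leave it free while shutting the lid.
- pot_large1: flask-shaped brass dirt-trap pot standing upright, closed below, one open round port on top: body 72 mm across up to 52 mm, shoulder to 60 mm, then a straight neck 54 mm across, bore 44 mm wide and 35 mm deep, rim 95 mm above the foot. About 0.55 kg, loose on the counter. Origin: centre of the underside, z up along the axis. May be absent.
- pot_large2: a second pot just like pot_large1. May be absent.
- pot_small: smaller brass dirt-trap pot of the same form: body 58 mm across up to 43 mm, shoulder to 51 mm, neck 40 mm across, bore 30 mm wide and 34 mm deep; rim 85 mm above the foot. About 0.35 kg, loose. Origin: centre of the underside, z up along the axis. May be absent.
- plug_large1: large tapered white plastic plug: narrow end 30 mm across, widening to 40.6 mm over 28 mm; flange 51 mm across, 5 mm thick; on top a round grip 22 mm across, 24 mm tall. Fits large pots; fully home the flange lies on the rim (origin 67 mm above the pot's). 30 g. Origin: centre of the narrow end, z towards the grip. Starts hanging by its flange in the case at case x -42, y 42, z 17 mm.
- plug_large2: another large plug, just like plug_large1. Starts hanging by its flange in the case at case x 28, y 42, z 17 mm.
- plug_small1: small tapered white plastic plug: narrow end 20 mm across, widening to 26.8 mm over 24 mm; flange 37 mm across, 5 mm thick; on top a round grip 22 mm across, 24 mm tall. Fits the small pot; fully home the flange lies on the rim (origin 61 mm above the pot's). 30 g. Origin: centre of the narrow end, z towards the grip. Starts hanging by its flange in the case at case x -42, y -42, z 21 mm.
- plug_small2: another small plug, just like plug_small1. Starts hanging by its flange in the case at case x 28, y -42, z 21 mm.
- tray: open grey plastic stock tray, fixed to the counter, 260 mm (own x) by 180 mm (own y), walls 50 mm high and 5 mm thick, floor 5 mm thick. Origin: centre of the underside.
- cleaner: white cleaner bottle with a red cap, 68 mm across, 190 mm tall, loose; not part of the job. Origin: centre of the underside.
- tin: low round metal tin of jointing paste, 74 mm across, 58 mm high, loose; not part of the job. Origin: centre of the underside.
- tape: roll of white thread tape, a ring 60 mm across and 20 mm high lying flat, loose; not part of the job. Origin: centre of the underside.
Mind the look-alikes: they are no part of the job. What is shaped like the pot_small but turquoise is not meant. Leave any turquoise look-alike of the pot_large2 alone.

How it is judged:
By the outcome, as a careful person would: the job done as asked, in the order asked, and still so for the second after the job is handed in, with the robot touching nothing.
Of pot_large1, pot_large2, pot_small only 2 to 3 are there at a start; the rules pass over those that are not, and their reading is None.
At some moment in a run one of pot_large1, pot_large2, pot_small may be knocked a few centimetres aside while the robot is not near it.
It also fails if it takes over 210 s, if anything falls off the work surface, if the arm or the gripper's body presses on something with over 40 N, if the wrist force passes 120 N, or if a joint passes its speed limit or range.

## Working session

There is one attempt and no reset: what is moved stays moved. The work goes in short steps, Python scripts to look and compute and a tool call to move; the robot and the scene stay as the last step left them, time stands still between calls to the robot, and variables do not carry over. Pictures are saved under pics/ and viewed, and the job is handed in when it is done.

Besides the shell and the picture viewer there is one more tool, called as name(argument=value, ...) on one line, values as JSON. apply_moves: Moves the arm, as the interface text tells. Its arguments: {"type":"object","properties":{"steps":{"type":"array"}},"required":["steps"]}

```bash
ls; mkdir -p pics; python3 - <<'E'
from bench import telemetry,get_image,nets,arm
import cv2
print(telemetry.read_state()); print([a for a in dir(arm) if a[0]!='_'])
for n in ("scene","top"):
    p=get_image(n); cv2.imwrite(f"pics/{n}0.png",p["frame"]); print({k:v for k,v in p.items() if k!="frame"})
    for l in ["case","lid","button","lid_edge","hinge","pot_large1","pot_small","tray","cleaner","tin","tape"]:
        for f in (nets.pinpoint,):
            print(n,l,[(list(map(lambda v:round(float(v)),d["xyz"])),round(d["confidence"],2)) for d in f(p,l)])
E
```

```text
pics
{'clock': 0.0, 'joints': array([-9.21391265e-01,  3.85571423e-01,  6.60518981e-03, -5.01466793e-04,
       -1.19399915e+00, -2.58579362e-01]), 'joint_vel': array([ 9.42139983e-05, -4.18096440e-04, -1.97441875e-03,  2.60651003e-04,
        8.80217910e-05, -2.65137293e-04]), 'joint_efforts': array([ 1.00131520e-04, -3.92287159e+01,  1.88399345e+01,  4.18608338e+00,
       -4.69559236e-03, -8.62824862e-06]), 'position': array([ 237.89400036, -577.36610496,  252.20411698]), 'ee_rot': array([ 5.56425344e-01,  8.30896868e-01,  5.73238097e-04, -9.49686327e-04]), 'contact_force': array([ 0.26918237, -0.44129232, -0.45861362]), 'wrist_torque': array([-0.01605403,  0.02061911,  0.02173747]), 'gripper_width': 85.60977635044189}
['IKError', 'nose_length']
{'fx': 610.1511248922145, 'fy': 610.1511248922145, 'cx': 316.8032305887984, 'cy': 239.85990605056304, 'distortion': array([-0.03431667,  0.        ,  0.        ,  0.        ,  0.        ]), 'origin': array([1008.03831586,  760.47986418,  942.84941215]), 'orientation': array([ 0.24388106,  0.88850181, -0.37593489, -0.09879026]), 'shot': 1}
scene case [([500, 254, -2], 0.9)]Traceback (most recent call last):
  File "<stdin>", line 8, in <module>
ValueError: it knows: button, case, cleaner, hinge, lid_edge, plug_large, plug_small, pot_large, pot_small, tape, tin, tray
```

```bash
python3 - <<'E'
from bench import telemetry,get_image,nets,arm
import cv2
for n in ("scene","top"):
    p=get_image(n); cv2.imwrite(f"pics/{n}0.png",p["frame"]); 
    print(n,p["origin"],p["orientation"],p["fx"])
    for l in ["case","button","lid_edge","hinge","pot_large","pot_small","tray","cleaner","tin","tape"]:
        for f in (nets.pinpoint,):
            print(n,l,[(list(map(lambda v:round(float(v)),d["xyz"])),round(d["confidence"],2)) for d in f(p,l)])
print(telemetry.read_state()["clock"],arm.nose_length)
E
```

```text
scene [1008.03831586  760.47986418  942.84941215] [ 0.24388106  0.88850181 -0.37593489 -0.09879026] 610.1511248922145
scene case [([498, 252, 1], 0.72), ([649, -154, -1], 0.37)]
scene button [([408, 177, 100], 0.52), ([617, 58, -4], 0.52)]
scene lid_edge [([433, 200, 86], 0.93)]
scene hinge [([571, 308, 75], 0.66)]
scene pot_large [([370, 76, -2], 0.75), ([491, -6, 0], 0.61), ([615, 56, -4], 0.57)]
scene pot_small [([544, -128, 2], 0.87), ([648, -149, 0], 0.71), ([435, 198, 86], 0.18)]
scene tray [([648, -154, 0], 0.57)]
scene cleaner [([750, 121, 2], 0.63)]
scene tin [([776, -25, 2], 0.69)]
scene tape [([372, 74, -2], 0.73)]
top [ 375.46904814  -11.82358613 1118.50373871] [-0.69951231  0.708253   -0.06961235  0.06491796] 517.1012611648198
top case [([500, 253, -2], 0.92), ([430, 202, 84], 0.63)]
top button [([406, 177, 97], 0.55), ([644, -149, 4], 0.4)]
top lid_edge [([434, 201, 82], 0.71)]
top hinge [([573, 305, 80], 0.91)]
top pot_large [([617, 54, -3], 0.89), ([486, -3, 3], 0.76), ([782, -28, 0], 0.16)]
top pot_small [([544, -124, -3], 0.92)]
top tray [([488, -358, 1], 0.66)]
top cleaner [([758, 124, 1], 0.61)]
top tin [([782, -28, -2], 0.97)]
top tape [([372, 74, -5], 0.65)]
1.2 22.0
```

View pics/scene0.png

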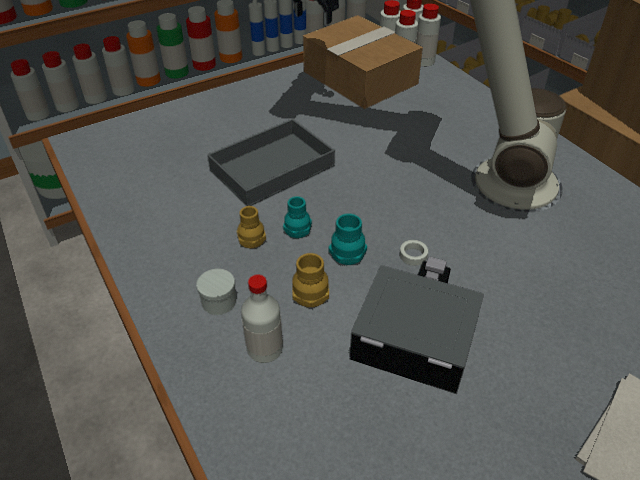

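View pics/top0.png

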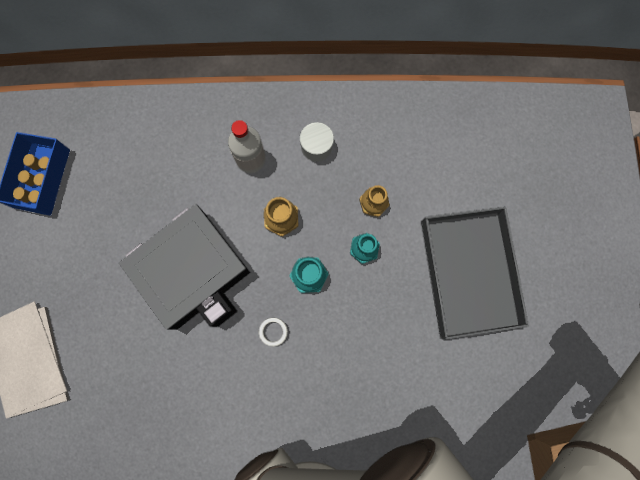

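The top view shows the brass large pot at (281,214) and the brass small pot at (375,200). The turquoise ones at (309,274) and (365,247) are look-alikes, so I leave them. The case is at (184,268) and the tray at (473,273). Next I confirm with an enlarged crop and refine the poses.

```bash
cat > h.py <<'E'
import numpy as np,cv2
from scipy.spatial.transform import Rotation as R
from bench import telemetry,get_image,nets
def K(p): return np.array([[p["fx"],0,p["cx"]],[0,p["fy"],p["cy"]],[0,0,1.]])
def proj(p,P):
    r=R.from_quat(p["orientation"]).inv()
    rv=r.as_rotvec(); t=-r.apply(p["origin"])
    return cv2.projectPoints(np.atleast_2d(np.array(P,float)),rv,t,K(p),np.array(p["distortion"]))[0][:,0]
def unproj(p,uv,z):
    u=cv2.undistortPoints(np.atleast_2d(np.array(uv,float))[:,None],K(p),np.array(p["distortion"]))[:,0]
    d=R.from_quat(p["orientation"]).apply(np.c_[u,np.ones(len(u))])
    s=(z-p["origin"][2])/d[:,2]
    return p["origin"]+d*s[:,None]
def crop(p,x0,y0,x1,y1,s,name):
    cv2.imwrite("pics/"+name,cv2.resize(p["frame"][y0:y1,x0:x1],None,fx=s,fy=s,interpolation=cv2.INTER_CUBIC))
def st():
    s=telemetry.read_state(); print("t",round(s["clock"],2),"pos",np.round(s["position"],1),"yawx",np.round(R.from_quat(s["ee_rot"]).as_matrix()[:,0],3),"zax",np.round(R.from_quat(s["ee_rot"]).as_matrix()[:,2],3),"F",np.round(s["contact_force"],1),"w",round(s["gripper_width"],1)); return s
def move(target,xdir=None,tool=None):
    """shift cm in tool axes & rotvec to reach target TCP"""
    s=tool or telemetry.read_state(); Rm=R.from_quat(s["ee_rot"])
    d=Rm.inv().apply(np.array(target)-s["position"])/10
    return np.round(d,2)
E
python3 - <<'E'
from h import *
p=get_image("top")
np.save("top0.npy",p["frame"])
crop(p,110,190,290,340,4,"case0.png")
crop(p,255,170,525,350,2.9,"pots0.png")
E
```

```text
(no output)
```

View pics/case0.png

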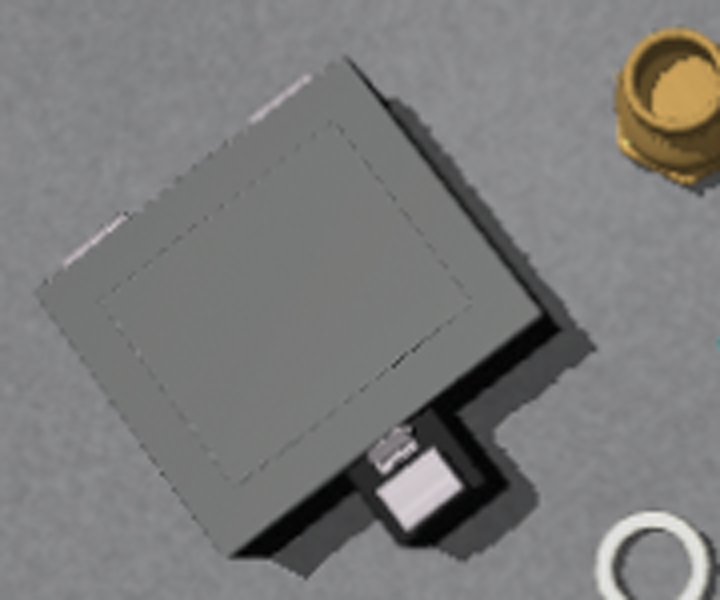

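View pics/pots0.png

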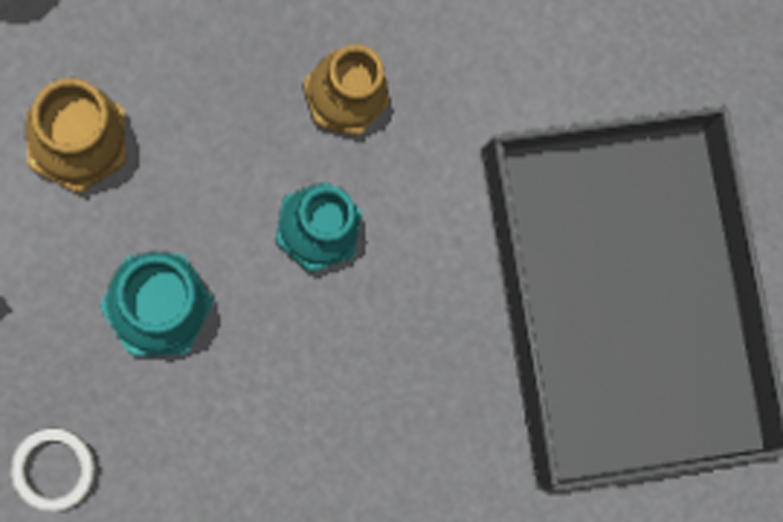

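```bash
python3 - <<'E'
from h import *
p=get_image("top")
c=lambda L,s,x,y:[(a/s+x-0.3,b/s+y-0.3) for a,b in L]
lid=unproj(p,c([(36,292),(346,57),(545,312),(232,556)],4,110,190),86)
print("lid",lid.round(1), lid.mean(0).round(1))
for a,b in [(0,1),(1,2),(2,3),(3,0)]:
    d=lid[b]-lid[a]; print(np.linalg.norm(d).round(1),np.degrees(np.arctan2(d[1],d[0])).round(2))
b=unproj(p,c([(375,490),(433,448),(467,490),(406,534)],4,110,190),97); print("button",b.mean(0))
t=unproj(p,c([(483,145),(724,108),(783,457),(543,493)],2.9,255,170),50); print("tray",t.round(1),t.mean(0))
for a,bb in [(0,1),(1,2),(2,3),(3,0)]:
    d=t[bb]-t[a]; print(np.linalg.norm(d).round(1),np.degrees(np.arctan2(d[1],d[0])).round(2))
print("L",unproj(p,c([(71,121)],2.9,255,170),95),"S",unproj(p,c([(356,73)],2.9,255,170),85))
q=get_image("scene"); crop(q,190,170,420,320,3.4,"sc1.png"); crop(q,330,240,500,400,4,"sc2.png")
st()
E
```

```text
lid [[508.9 383.6  86. ]
 [629.9 226.1  86. ]
 [496.8 121.2  86. ]
 [376.  276.8  86. ]] [502.9 251.9  86. ]
198.6 -52.47
169.5 -141.75
197.0 127.82
170.5 38.78
button [407.80161286 180.6224862   97.        ]
tray [[ 598.7 -244.9   50. ]
 [ 625.  -429.4   50. ]
 [ 367.  -454.1   50. ]
 [ 346.9 -276.2   50. ]] [ 484.38348758 -351.11511661   50.        ]
186.4 -81.88
259.2 -174.53
179.0 96.42
253.7 7.09
L [[609.75262461  53.75372429  95.        ]] S [[ 644.81800467 -148.61809969   85.        ]]
t 1.35 pos [ 238.1 -577.9  253.3] yawx [-0.381  0.925 -0.   ] zax [-0. -0. -1.] F [ 0.8 -0.2 -0.3] w 85.9
```

View pics/sc2.png

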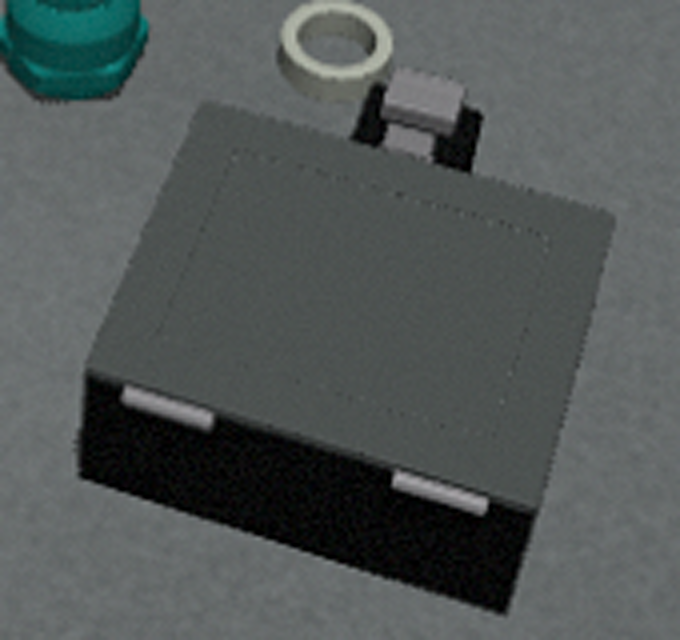

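```bash
python3 - <<'E'
from h import *
p=get_image("scene")
c=lambda L,s,x,y:[(a/s+x-0.3,b/s+y-0.3) for a,b in L]
lid=unproj(p,c([(203,100),(615,213),(535,510),(88,372)],4,330,240),86)
print("lid",lid.round(1), lid.mean(0).round(1))
for a,b in [(0,1),(1,2),(2,3),(3,0)]:
    d=lid[b]-lid[a]; print(np.linalg.norm(d).round(1),np.degrees(np.arctan2(d[1],d[0])).round(2))
b=unproj(p,c([(398,70),(467,87),(455,117),(385,100)],4,330,240),97); print("button",b.mean(0))
E
```

```text
lid [[496.9 121.8  86. ]
 [374.7 278.8  86. ]
 [512.4 385.3  86. ]
 [632.8 230.2  86. ]] [504.2 254.   86. ]
198.9 127.87
174.0 37.7
196.3 -52.17
173.9 -141.44
button [409.536944   181.25912613  97.        ]
```

View pics/sc1.png

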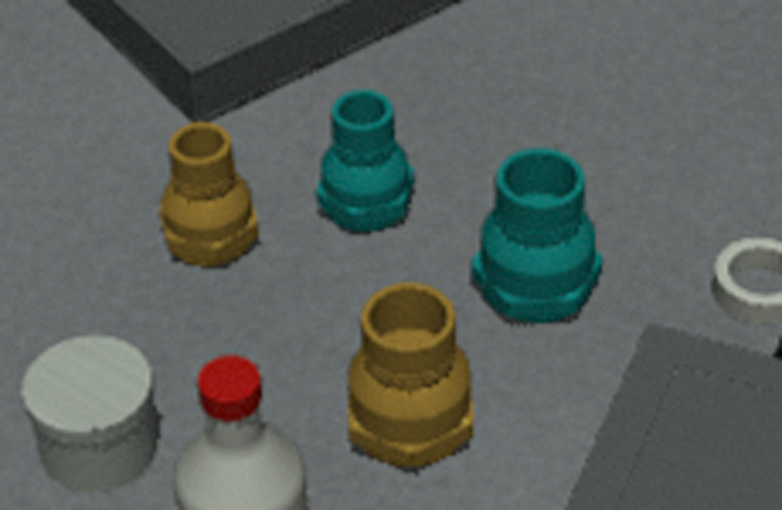

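apply_moves(steps=[{"hand":1,"xyz":[64.9,49.6,0],"delta_rot":[0,0,-1.841]},{"hand":1,"xyz":[64.9,49.6,0],"delta_rot":[0,0,-1.841]},{"hand":1,"xyz":[64.9,49.6,0],"delta_rot":[0,0,-1.841]},{"hand":1,"xyz":[64.9,49.6,0],"delta_rot":[0,0,-1.841]},{"hand":1,"xyz":[64.9,49.6,0],"delta_rot":[0,0,-1.841]},{"hand":1,"xyz":[64.9,49.6,0],"delta_rot":[0,0,-1.841]},{"hand":1,"xyz":[64.9,49.6,0],"delta_rot":[0,0,-1.841]},{"hand":1,"xyz":[64.9,49.6,0],"delta_rot":[0,0,-1.841]},{"hand":1,"xyz":[64.9,49.6,0],"delta_rot":[0,0,-1.841]},{"hand":1,"xyz":[64.9,49.6,0],"delta_rot":[0,0,-1.841]},{"hand":1,"xyz":[64.9,49.6,0],"delta_rot":[0,0,-1.841]},{"hand":1,"xyz":[64.9,49.6,0],"delta_rot":[0,0,-1.841]}])

```text
clock: 2.4
position: [367.4, -92.9, 253.9]
ee_rot: [-0.162, 0.987, -0.0, 0.001]
contact_force: [1.5, -0.3, 0.2]
gripper_width: 85.3
```

```bash
cat >> h.py <<'E'
def go(x,y,z,ang=None):
    s=telemetry.read_state(); Rm=R.from_quat(s["ee_rot"])
    d=Rm.inv().apply(np.array([x,y,z])-s["position"])/10
    rv=np.zeros(3)
    if ang is not None:
        a=np.radians(ang); X=np.array([np.cos(a),np.sin(a),0]);Z=np.array([0,0,-1.]);Y=np.cross(Z,X)
        T=R.from_matrix(np.c_[X,Y,Z]); rv=(Rm.inv()*T).as_rotvec()
    print("xyz",d.round(2).tolist(),"rot",rv.round(3).tolist())
C0=np.array([504,253.4]);U=np.array([.789,.614]);V=np.array([-.614,.789])
def case(x,y): return C0+U*x+V*y
E
python3 -c "
from h import *
st(); go(449.4,210.9,160,217.9)"
```

```text
t 2.4 pos [367.4 -92.9 253.9] yawx [-0.947 -0.321 -0.002] zax [ 0.002  0.    -1.   ] F [ 1.5 -0.3  0.2] w 85.3
xyz [-17.49, 26.16, 9.41] rot [-0.001, 0.002, -0.335]
```

apply_moves(steps=[{"hand":1,"xyz":[-8.7,13.1,2],"delta_rot":[0,0,-0.15]},{"hand":1,"xyz":[-17.5,26.2,5],"delta_rot":[0,0,-0.335]},{"hand":1,"xyz":[-17.5,26.2,9.4],"delta_rot":[0,0,-0.335]},{"hand":1,"xyz":[-17.5,26.2,9.4],"delta_rot":[0,0,-0.335]},{"hand":1,"xyz":[-17.5,26.2,9.4],"delta_rot":[0,0,-0.335]},{"hand":1,"xyz":[-17.5,26.2,9.4],"delta_rot":[0,0,-0.335]},{"hand":1,"xyz":[-17.5,26.2,9.4],"delta_rot":[0,0,-0.335]},{"hand":1,"xyz":[-17.5,26.2,9.4],"delta_rot":[0,0,-0.335]},{"hand":1,"xyz":[-17.5,26.2,9.4],"delta_rot":[0,0,-0.335]},{"hand":1,"xyz":[-17.5,26.2,9.4],"delta_rot":[0,0,-0.335]},{"hand":1,"xyz":[-17.5,26.2,9.4],"delta_rot":[0,0,-0.335]}])

```text
clock: 3.32
position: [450.9, 208.7, 159.2]
ee_rot: [-0.322, 0.947, -0.0, -0.0]
contact_force: [1.1, -0.0, -0.1]
gripper_width: 85.3
```

```bash
python3 -c "
from h import *
st(); go(449.4,210.9,160,217.9)
p=get_image('scene'); crop(p,300,140,520,320,3.4,'s3.png')
p=get_image('top'); crop(p,110,190,310,340,4,'t3.png')"
```

```text
t 3.32 pos [450.9 208.7 159.2] yawx [-0.793 -0.609  0.001] zax [-0.001 -0.001 -1.   ] F [ 1.1 -0.  -0.1] w 85.3
xyz [-0.02, 0.27, -0.08] rot [-0.0, -0.001, -0.006]
```

View pics/s3.png

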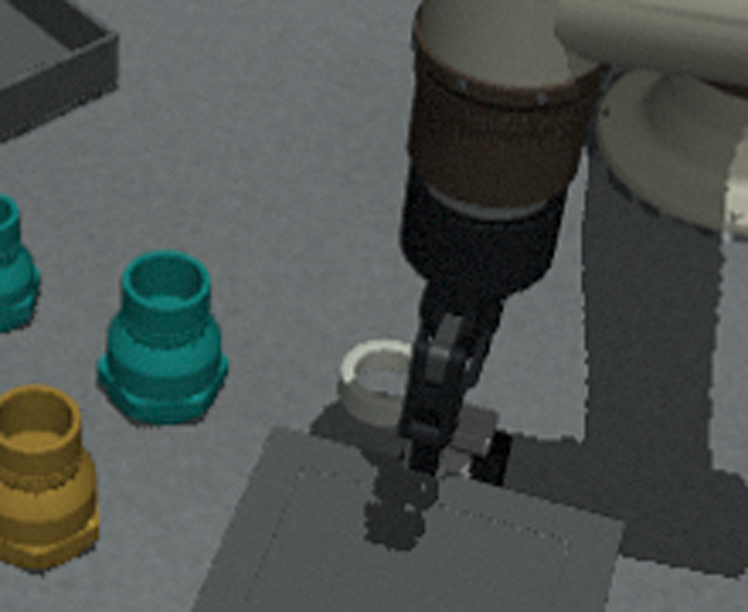

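View pics/t3.png

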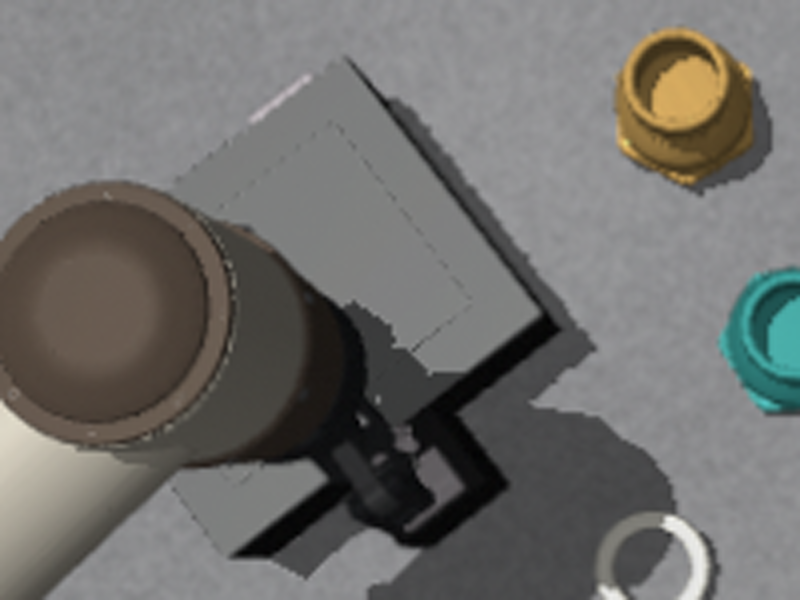

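apply_moves(steps=[{"hand":1,"xyz":[0,0.25,1.5],"delta_rot":[0,0,0]},{"hand":1,"xyz":[0,0.25,2.7],"delta_rot":[0,0,0]},{"hand":1,"xyz":[0,0.25,3.6],"delta_rot":[0,0,0]},{"hand":1,"xyz":[0,0.25,3.7],"delta_rot":[0,0,0]},{"hand":1,"xyz":[0,0.25,3.7],"delta_rot":[0,0,0]}])

```text
clock: 3.83
position: [449.7, 210.1, 122.5]
ee_rot: [-0.321, 0.947, -0.0, -0.0]
contact_force: [0.2, 0.2, 0.6]
gripper_width: 85.5
```

apply_moves(steps=[{"hand":1,"xyz":[0,0,0.2],"delta_rot":[0,0,0]},{"hand":1,"xyz":[0,0,0.3],"delta_rot":[0,0,0]},{"hand":1,"xyz":[0,0,0.4],"delta_rot":[0,0,0]},{"hand":1,"xyz":[0,0,0.4],"delta_rot":[0,0,0]}])

```text
clock: 4.17
position: [449.7, 210.9, 118.5]
ee_rot: [-0.322, 0.947, 0.0, 0.0]
contact_force: [0.0, -0.3, 0.5]
gripper_width: 85.6
```

apply_moves(steps=[{"hand":1,"xyz":[0,0,0.1],"delta_rot":[0,0,0]},{"hand":1,"xyz":[0,0,0.2],"delta_rot":[0,0,0]},{"hand":1,"xyz":[0,0,0.3],"delta_rot":[0,0,0]},{"hand":1,"xyz":[0,0,0.3],"delta_rot":[0,0,0]}])

```text
clock: 4.5
position: [449.5, 210.8, 115.1]
ee_rot: [-0.322, 0.947, -0.0, -0.0]
contact_force: [-0.3, 0.5, -0.3]
gripper_width: 85.4
```

apply_moves(steps=[{"hand":1,"xyz":[0,0,0.1],"delta_rot":[0,0,0]},{"hand":1,"xyz":[0,0,0.2],"delta_rot":[0,0,0]},{"hand":1,"xyz":[0,0,0.3],"delta_rot":[0,0,0]},{"hand":1,"xyz":[0,0,0.3],"delta_rot":[0,0,0]}])

```text
clock: 4.83
position: [449.5, 210.8, 112.1]
ee_rot: [-0.322, 0.947, -0.0, -0.0]
contact_force: [-0.1, 0.5, -0.1]
gripper_width: 85.4
```

apply_moves(steps=[{"hand":1,"xyz":[0,0,0.2],"delta_rot":[0,0,0]},{"hand":1,"xyz":[0,0,0.4],"delta_rot":[0,0,0]},{"hand":1,"xyz":[0,0,0.5],"delta_rot":[0,0,0]},{"hand":1,"xyz":[0,0,0.5],"delta_rot":[0,0,0]}])

```text
clock: 5.17
position: [449.5, 210.7, 106.9]
ee_rot: [-0.322, 0.947, -0.0, -0.0]
contact_force: [-0.2, 0.2, -0.2]
gripper_width: 85.6
```

apply_moves(steps=[{"hand":1,"xyz":[0,0,0.1],"delta_rot":[0,0,0]},{"hand":1,"xyz":[0,0,0.2],"delta_rot":[0,0,0]},{"hand":1,"xyz":[0,0,0.2],"delta_rot":[0,0,0]}])

```text
clock: 5.42
position: [449.7, 210.9, 105.4]
ee_rot: [-0.322, 0.947, -0.0, 0.0]
contact_force: [-0.6, 0.5, 1.2]
gripper_width: 85.5
```

apply_moves(steps=[{"hand":1,"xyz":[0,0,0.1],"delta_rot":[0,0,0]},{"hand":1,"xyz":[0,0,0.2],"delta_rot":[0,0,0]},{"hand":1,"xyz":[0,0,0.2],"delta_rot":[0,0,0]}])

```text
clock: 5.67
position: [449.7, 210.9, 103.4]
ee_rot: [-0.322, 0.947, -0.0, 0.0]
contact_force: [0.3, -0.6, 3.1]
gripper_width: 85.1
```

apply_moves(steps=[{"hand":1,"xyz":[0,0,0.1],"delta_rot":[0,0,0]},{"hand":1,"xyz":[0,0,0.2],"delta_rot":[0,0,0]},{"hand":1,"xyz":[0,0,0.2],"delta_rot":[0,0,0]},{"hand":1,"xyz":[0,0,0.2],"delta_rot":[0,0,0]}])

```text
clock: 6.0
position: [449.8, 211.0, 101.5]
ee_rot: [-0.322, 0.947, 0.0, 0.0]
contact_force: [-1.5, 0.9, 5.0]
gripper_width: 85.0
```

apply_moves(steps=[{"hand":1,"xyz":[0,0,0.1],"delta_rot":[0,0,0]},{"hand":1,"xyz":[0,0,0.1],"delta_rot":[0,0,0]},{"hand":1,"xyz":[0,0,0.1],"delta_rot":[0,0,0]}])

```text
clock: 6.25
position: [449.8, 210.9, 100.7]
ee_rot: [-0.322, 0.947, 0.0, 0.0]
contact_force: [-1.9, -0.7, 6.1]
gripper_width: 85.3
```

```bash
python3 -c "
from h import *
s=st(); print(s['wrist_torque'])
p=get_image('scene'); crop(p,330,220,500,400,4,'s4.png')"
```

```text
t 6.25 pos [449.8 210.9 100.7] yawx [-0.793 -0.609 -0.   ] zax [ 0.  0. -1.] F [-1.9 -0.7  6.1] w 85.3
[-0.09911951  0.5000699  -0.00214665]
```

View pics/s4.png

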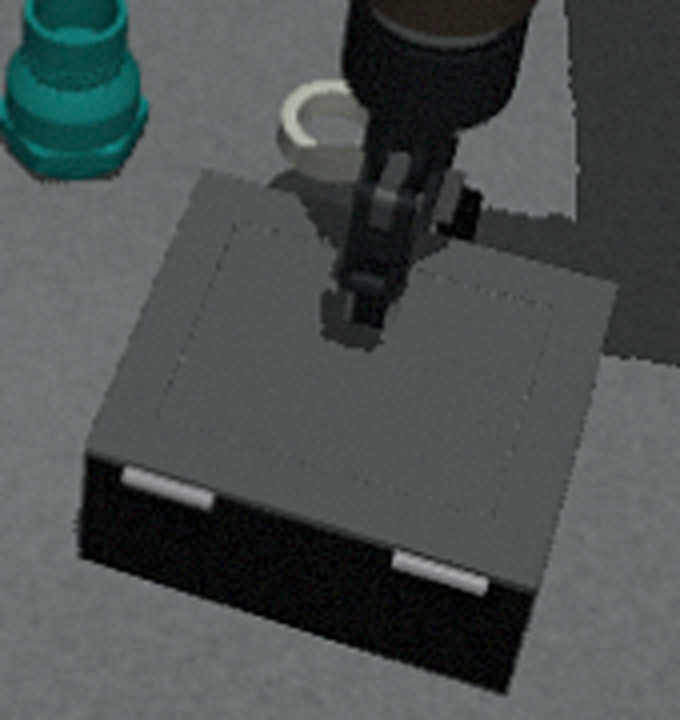

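```bash
python3 - <<'E'
from h import *
th=np.concatenate([np.linspace(.05,1.74,61)])
def T(t):
    r=111+27*np.clip((t-.05)/1.4,0,1)
    x=85-r*np.cos(t)+8*np.sin(t); z=78+r*np.sin(t)+8*np.cos(t)
    if t>np.pi/2: x=max(x,85-171*np.cos(t)+8*np.sin(t))
    return np.array([x-42.5,z+9])
Q=np.array([T(t) for t in th])
# pull contact: command starting from current
print(Q[0],Q[-1])
for k in range(5):
    seg=Q[12*k:12*k+13]; d=(seg-seg[0])[1:]
    print(k,seg[0].round(1),[[round(-a/10,2),0,round(-b/10,2)] for a,b in d])
E
```

```text
[-67.96144555 100.53768987] [ 79.18171703 221.6820671 ]
0 [-68.  100.5] [[np.float64(0.01), 0, np.float64(-0.31)], [np.float64(0.01), 0, np.float64(-0.63)], [np.float64(0.01), 0, np.float64(-0.95)], [np.float64(-0.01), 0, np.float64(-1.27)], [np.float64(-0.03), 0, np.float64(-1.59)], [np.float64(-0.07), 0, np.float64(-1.91)], [np.float64(-0.11), 0, np.float64(-2.23)], [np.float64(-0.16), 0, np.float64(-2.55)], [np.float64(-0.23), 0, np.float64(-2.87)], [np.float64(-0.3), 0, np.float64(-3.19)], [np.float64(-0.38), 0, np.float64(-3.51)], [np.float64(-0.47), 0, np.float64(-3.83)]]
1 [-63.3 138.9] [[np.float64(-0.1), 0, np.float64(-0.32)], [np.float64(-0.21), 0, np.float64(-0.63)], [np.float64(-0.33), 0, np.float64(-0.95)], [np.float64(-0.46), 0, np.float64(-1.26)], [np.float64(-0.6), 0, np.float64(-1.57)], [np.float64(-0.75), 0, np.float64(-1.88)], [np.float64(-0.9), 0, np.float64(-2.18)], [np.float64(-1.07), 0, np.float64(-2.48)], [np.float64(-1.25), 0, np.float64(-2.78)], [np.float64(-1.43), 0, np.float64(-3.07)], [np.float64(-1.63), 0, np.float64(-3.36)], [np.float64(-1.83), 0, np.fl
[... 903 characters left out ...]
 [np.float64(-3.02), 0, np.float64(-1.51)], [np.float64(-3.38), 0, np.float64(-1.63)], [np.float64(-3.75), 0, np.float64(-1.74)], [np.float64(-4.12), 0, np.float64(-1.84)]]
4 [ 27.4 223.5] [[np.float64(-0.38), 0, np.float64(-0.09)], [np.float64(-0.76), 0, np.float64(-0.16)], [np.float64(-1.15), 0, np.float64(-0.17)], [np.float64(-1.54), 0, np.float64(-0.18)], [np.float64(-1.93), 0, np.float64(-0.17)], [np.float64(-2.32), 0, np.float64(-0.15)], [np.float64(-2.8), 0, np.float64(-0.12)], [np.float64(-3.28), 0, np.float64(-0.09)], [np.float64(-3.76), 0, np.float64(-0.04)], [np.float64(-4.24), 0, np.float64(0.02)], [np.float64(-4.71), 0, np.float64(0.1)], [np.float64(-5.18), 0, np.float64(0.18)]]
```

apply_moves(steps=[{"hand":1,"xyz":[0,0,-0.3],"delta_rot":[0,0,0]},{"hand":1,"xyz":[0,0,-0.6],"delta_rot":[0,0,0]},{"hand":1,"xyz":[0,0,-0.95],"delta_rot":[0,0,0]},{"hand":1,"xyz":[0,0,-1.25],"delta_rot":[0,0,0]},{"hand":1,"xyz":[0,0,-1.6],"delta_rot":[0,0,0]},{"hand":1,"xyz":[-0.05,0,-1.9],"delta_rot":[0,0,0]},{"hand":1,"xyz":[-0.1,0,-2.2],"delta_rot":[0,0,0]},{"hand":1,"xyz":[-0.15,0,-2.55],"delta_rot":[0,0,0]},{"hand":1,"xyz":[-0.2,0,-2.85],"delta_rot":[0,0,0]},{"hand":1,"xyz":[-0.3,0,-3.2],"delta_rot":[0,0,0]},{"hand":1,"xyz":[-0.4,0,-3.5],"delta_rot":[0,0,0]},{"hand":1,"xyz":[-0.45,0,-3.8],"delta_rot":[0,0,0]}])

```text
clock: 7.3
position: [453.4, 213.7, 138.6]
ee_rot: [-0.322, 0.947, 0.0, 0.0]
contact_force: [1.1, 1.8, 0.6]
gripper_width: 85.5
```

```bash
python3 -c "
from h import *
s=st(); print(s['wrist_torque'],(s['position'][:2]-C0)@U,(s['position'][:2]-C0)@V)
p=get_image('scene'); crop(p,330,220,500,400,4,'s5.png')"
```

```text
t 7.3 pos [453.4 213.7 138.6] yawx [-0.793 -0.609 -0.   ] zax [ 0.  0. -1.] F [1.1 1.8 0.6] w 85.5
[ 0.19668217 -0.25091715  0.0016123 ] -64.27963434066442 -0.21589320680270896
```

View pics/s5.png

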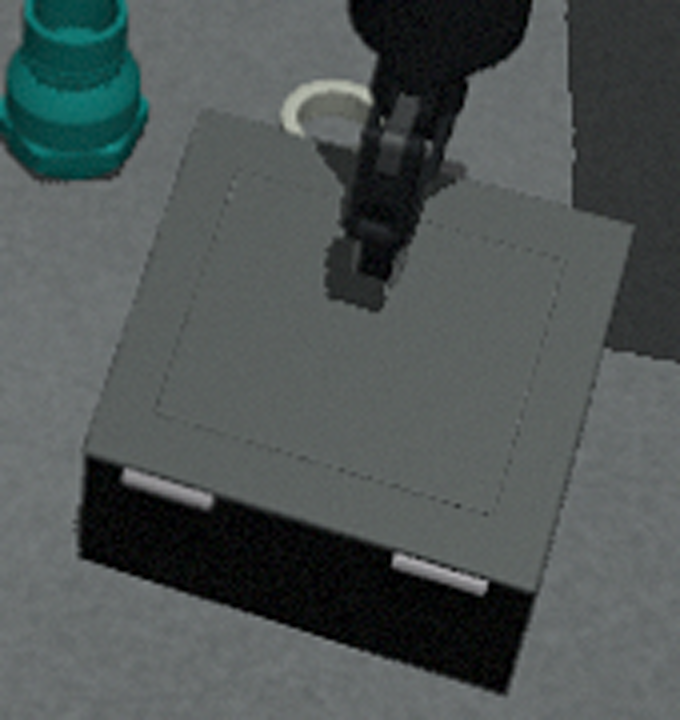

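The lid is free and follows the finger: in the crop its front edge now runs (203,110) to (633,225). I continue along the arc.

apply_moves(steps=[{"hand":1,"xyz":[-0.1,0,-0.3],"delta_rot":[0,0,0]},{"hand":1,"xyz":[-0.2,0,-0.6],"delta_rot":[0,0,0]},{"hand":1,"xyz":[-0.35,0,-0.95],"delta_rot":[0,0,0]},{"hand":1,"xyz":[-0.45,0,-1.25],"delta_rot":[0,0,0]},{"hand":1,"xyz":[-0.6,0,-1.55],"delta_rot":[0,0,0]},{"hand":1,"xyz":[-0.75,0,-1.9],"delta_rot":[0,0,0]},{"hand":1,"xyz":[-0.9,0,-2.2],"delta_rot":[0,0,0]},{"hand":1,"xyz":[-1.05,0,-2.5],"delta_rot":[0,0,0]},{"hand":1,"xyz":[-1.25,0,-2.8],"delta_rot":[0,0,0]},{"hand":1,"xyz":[-1.45,0,-3.05],"delta_rot":[0,0,0]},{"hand":1,"xyz":[-1.65,0,-3.35],"delta_rot":[0,0,0]},{"hand":1,"xyz":[-1.85,0,-3.65],"delta_rot":[0,0,0]}])

```text
clock: 8.35
position: [468.0, 225.0, 175.0]
ee_rot: [-0.322, 0.947, -0.0, -0.0]
contact_force: [1.1, 0.5, 0.2]
gripper_width: 85.4
```

apply_moves(steps=[{"hand":1,"xyz":[-0.2,0,-0.3],"delta_rot":[0,0,0]},{"hand":1,"xyz":[-0.45,0,-0.55],"delta_rot":[0,0,0]},{"hand":1,"xyz":[-0.65,0,-0.8],"delta_rot":[0,0,0]},{"hand":1,"xyz":[-0.9,0,-1.1],"delta_rot":[0,0,0]},{"hand":1,"xyz":[-1.15,0,-1.35],"delta_rot":[0,0,0]},{"hand":1,"xyz":[-1.4,0,-1.6],"delta_rot":[0,0,0]},{"hand":1,"xyz":[-1.65,0,-1.85],"delta_rot":[0,0,0]},{"hand":1,"xyz":[-1.95,0,-2.1],"delta_rot":[0,0,0]},{"hand":1,"xyz":[-2.2,0,-2.3],"delta_rot":[0,0,0]},{"hand":1,"xyz":[-2.5,0,-2.55],"delta_rot":[0,0,0]},{"hand":1,"xyz":[-2.8,0,-2.75],"delta_rot":[0,0,0]},{"hand":1,"xyz":[-3.1,0,-3.0],"delta_rot":[0,0,0]}])

```text
clock: 9.35
position: [492.6, 243.9, 204.9]
ee_rot: [-0.322, 0.947, -0.0, -0.0]
contact_force: [1.2, 0.8, -1.4]
gripper_width: 85.5
```

```bash
python3 -c "
from h import *
s=st(); print(s['wrist_torque'],(s['position'][:2]-C0)@U,(s['position'][:2]-C0)@V)
p=get_image('scene'); crop(p,330,150,500,400,2.4,'s6.png')"
```

```text
t 9.35 pos [492.6 243.9 204.9] yawx [-0.793 -0.609  0.   ] zax [-0. -0. -1.] F [ 1.2  0.8 -1.4] w 85.5
[ 0.23440567 -0.27488157 -0.02867392] -14.81030782552749 -0.5308310468285028
```

View pics/s6.png

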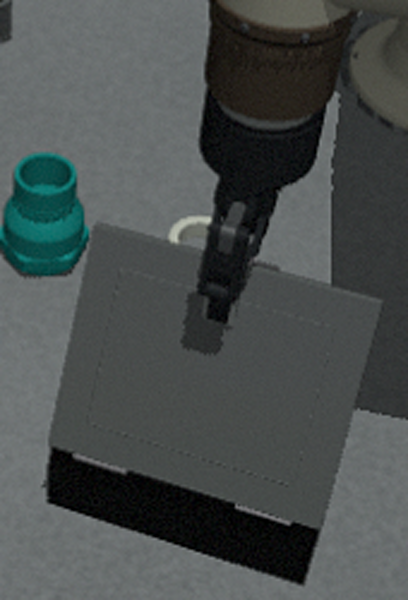

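apply_moves(steps=[{"hand":1,"xyz":[-0.3,0,-0.2],"delta_rot":[0,0,0]},{"hand":1,"xyz":[-0.6,0,-0.4],"delta_rot":[0,0,0]},{"hand":1,"xyz":[-0.95,0,-0.6],"delta_rot":[0,0,0]},{"hand":1,"xyz":[-1.25,0,-0.75],"delta_rot":[0,0,0]},{"hand":1,"xyz":[-1.6,0,-0.95],"delta_rot":[0,0,0]},{"hand":1,"xyz":[-1.95,0,-1.1],"delta_rot":[0,0,0]},{"hand":1,"xyz":[-2.3,0,-1.25],"delta_rot":[0,0,0]},{"hand":1,"xyz":[-2.65,0,-1.4],"delta_rot":[0,0,0]},{"hand":1,"xyz":[-3.0,0,-1.5],"delta_rot":[0,0,0]},{"hand":1,"xyz":[-3.4,0,-1.65],"delta_rot":[0,0,0]},{"hand":1,"xyz":[-3.75,0,-1.75],"delta_rot":[0,0,0]},{"hand":1,"xyz":[-4.1,0,-1.85],"delta_rot":[0,0,0]}])

```text
clock: 10.4
position: [525.3, 268.9, 223.3]
ee_rot: [-0.322, 0.947, -0.0, -0.0]
contact_force: [1.3, 1.4, -1.0]
gripper_width: 85.4
```

```bash
python3 -c "
from h import *
s=st(); print(s['wrist_torque'],(s['position'][:2]-C0)@U,(s['position'][:2]-C0)@V)
p=get_image('scene'); crop(p,330,150,500,400,2.4,'s7.png')"
```

```text
t 10.4 pos [525.3 268.9 223.3] yawx [-0.793 -0.609  0.   ] zax [-0. -0. -1.] F [ 1.3  1.4 -1. ] w 85.4
[ 0.19120122 -0.27647845  0.04531028] 26.291122783365935 -0.8268366011666096
```

View pics/s7.png

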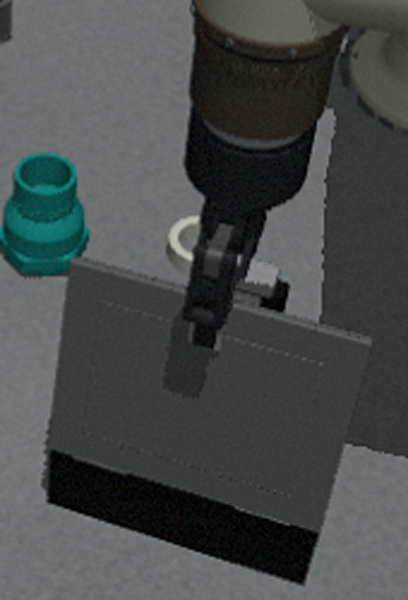

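apply_moves(steps=[{"hand":1,"xyz":[-0.4,0,-0.1],"delta_rot":[0,0,0]},{"hand":1,"xyz":[-0.75,0,-0.15],"delta_rot":[0,0,0]},{"hand":1,"xyz":[-1.1,0,-0.15],"delta_rot":[0,0,0]},{"hand":1,"xyz":[-1.5,0,-0.15],"delta_rot":[0,0,0]},{"hand":1,"xyz":[-1.85,0,-0.15],"delta_rot":[0,0,0]},{"hand":1,"xyz":[-2.2,0,-0.15],"delta_rot":[0,0,0]},{"hand":1,"xyz":[-2.55,0,-0.15],"delta_rot":[0,0,0]},{"hand":1,"xyz":[-2.9,0,-0.1],"delta_rot":[0,0,0]},{"hand":1,"xyz":[-3.2,0,-0.1],"delta_rot":[0,0,0]},{"hand":1,"xyz":[-3.5,0,-0.1],"delta_rot":[0,0,0]},{"hand":1,"xyz":[-3.8,0,-0.05],"delta_rot":[0,0,0]},{"hand":1,"xyz":[-4.1,0,0],"delta_rot":[0,0,0]}])

```text
clock: 11.45
position: [557.7, 293.9, 223.1]
ee_rot: [-0.322, 0.947, -0.0, -0.0]
contact_force: [0.8, 1.8, -0.0]
gripper_width: 85.3
```

apply_moves(steps=[{"hand":1,"xyz":[-0.2,0,0],"delta_rot":[0,0,0]},{"hand":1,"xyz":[-0.4,0,0],"delta_rot":[0,0,0]},{"hand":1,"xyz":[-0.6,0,0],"delta_rot":[0,0,0]},{"hand":1,"xyz":[-0.8,0,0],"delta_rot":[0,0,0]},{"hand":1,"xyz":[-1.0,0,0],"delta_rot":[0,0,0]},{"hand":1,"xyz":[-1.2,0,0],"delta_rot":[0,0,0]},{"hand":1,"xyz":[-1.4,0,0],"delta_rot":[0,0,0]},{"hand":1,"xyz":[-1.6,0,0],"delta_rot":[0,0,0]},{"hand":1,"xyz":[-1.8,0,0],"delta_rot":[0,0,0]}])

```text
clock: 12.2
position: [571.8, 304.6, 223.4]
ee_rot: [-0.322, 0.947, -0.0, -0.0]
contact_force: [-0.6, 0.2, -0.1]
gripper_width: 85.1
```

```bash
python3 -c "
from h import *
s=st(); print(s['wrist_torque'],(s['position'][:2]-C0)@U,(s['position'][:2]-C0)@V)
p=get_image('scene'); crop(p,330,150,500,400,2.4,'s8.png')"
```

```text
t 12.2 pos [571.8 304.6 223.4] yawx [-0.793 -0.609  0.   ] zax [-0. -0. -1.] F [-0.6  0.2 -0.1] w 85.1
[ 0.02364874 -0.03122648  0.06749562] 84.94609134343165 -1.2353992837297283
```

View pics/s8.png

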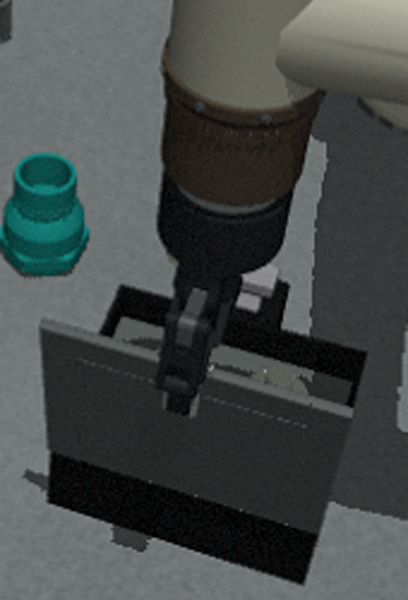

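apply_moves(steps=[{"hand":1,"xyz":[0,0,-2.0],"delta_rot":[0,0,0]},{"hand":1,"xyz":[0,0,-5.0],"delta_rot":[0,0,0]},{"hand":1,"xyz":[0,0,-9.0],"delta_rot":[0,0,0]},{"hand":1,"xyz":[0,0,-9.0],"delta_rot":[0,0,0]},{"hand":1,"xyz":[0,0,-9.0],"delta_rot":[0,0,0]}])

```text
clock: 12.67
position: [572.6, 305.2, 316.9]
ee_rot: [-0.322, 0.947, 0.001, 0.003]
contact_force: [-0.8, -0.0, -0.5]
gripper_width: 85.4
```

```bash
python3 -c "
from h import *
s=st(); print(s['joints'].round(2)); c=case(-42,42); print(c)
go(c[0],c[1],260,127.9);go(c[0],c[1],260,307.9)"
```

```text
t 12.67 pos [572.6 305.2 316.9] yawx [-0.793 -0.609 -0.007] zax [ 0.005  0.004 -1.   ] F [-0.8 -0.  -0.5] w 85.4
[ 0.74  0.39  0.17  0.   -1.35 -0.08]
[445.074 260.75 ]
xyz [12.86, 4.25, 5.61] rot [0.005, 0.005, 1.564]
xyz [12.86, 4.25, 5.61] rot [-0.005, 0.005, -1.577]
```

apply_moves(steps=[{"hand":0.55,"xyz":[4,1.4,0],"delta_rot":[0,0,0.12]},{"hand":0.55,"xyz":[8,2.8,2],"delta_rot":[0,0,0.24]},{"hand":0.55,"xyz":[12.9,4.2,5.6],"delta_rot":[0,0,1.564]},{"hand":0.55,"xyz":[12.9,4.2,5.6],"delta_rot":[0,0,1.564]},{"hand":0.55,"xyz":[12.9,4.2,5.6],"delta_rot":[0,0,1.564]},{"hand":0.55,"xyz":[12.9,4.2,5.6],"delta_rot":[0,0,1.564]},{"hand":0.55,"xyz":[12.9,4.2,5.6],"delta_rot":[0,0,1.564]},{"hand":0.55,"xyz":[12.9,4.2,5.6],"delta_rot":[0,0,1.564]},{"hand":0.55,"xyz":[12.9,4.2,5.6],"delta_rot":[0,0,1.564]},{"hand":0.55,"xyz":[12.9,4.2,5.6],"delta_rot":[0,0,1.564]},{"hand":0.55,"xyz":[12.9,4.2,5.6],"delta_rot":[0,0,1.564]},{"hand":0.55,"xyz":[12.9,4.2,5.6],"delta_rot":[0,0,1.564]}])

```text
clock: 13.67
position: [443.3, 258.8, 256.1]
ee_rot: [0.408, 0.913, -0.001, -0.001]
contact_force: [-1.0, 0.1, 0.5]
gripper_width: 47.0
```

```bash
python3 -c "
from h import *
s=st(); c=case(-42,42); 
go(c[0],c[1],100,127.9)
p=get_image('top'); crop(p,100,190,300,340,4,'t9.png')
for l in ['plug_large','plug_small']: print(l,[(np.round(d['xyz']),round(d['confidence'],2)) for d in nets.pinpoint(p,l)])
for a,b in ((-42,42),(28,42),(-42,-42),(28,-42)): print(case(a,b), proj(p,[*case(a,b),74]))
q=get_image('scene'); crop(q,330,150,500,400,2.4,'s9.png')
for l in ['plug_large','plug_small']: print(l,[(np.round(d['xyz']),round(d['confidence'],2)) for d in nets.pinpoint(q,l)])
"
```

```text
t 13.67 pos [443.3 258.8 256.1] yawx [-0.666  0.746  0.   ] zax [-0.002 -0.002 -1.   ] F [-1.   0.1  0.5] w 47.0
xyz [0.02, 0.3, 15.61] rot [-0.003, -0.0, 0.068]
plug_large [(array([448., 263.,  19.]), 0.86), (array([ 643., -149.,    2.]), 0.52)]
plug_small [(array([498., 197.,  25.]), 0.59), (array([551., 235.,  21.]), 0.52), (array([444., 261.,  17.]), 0.42)]
[445.074 260.75 ] [[178.06974554 294.29510305]]
[500.304 303.73 ] [[158.30663828 267.36470909]]
[496.65  194.474] [[210.89849591 268.75953848]]
[551.88  237.454] [[190.85706277 242.23454619]]
plug_large []
plug_small []
```

View pics/t9.png

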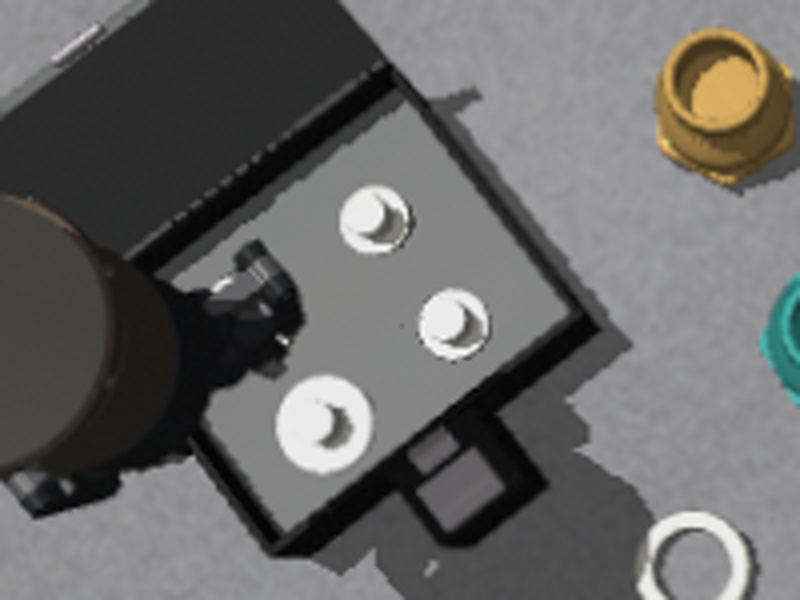

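View pics/s9.png

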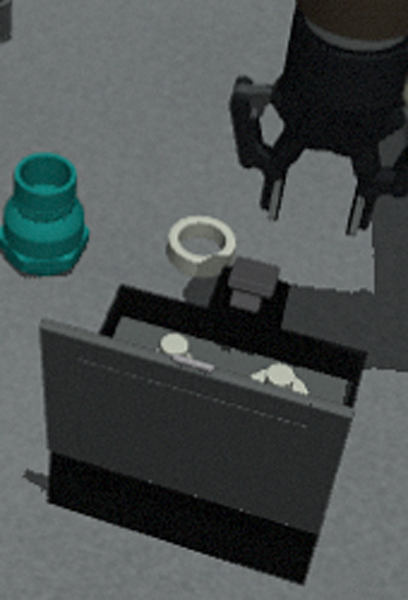

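```bash
python3 -c "
from h import *
p=get_image('scene'); t=get_image('top')
print(unproj(p,[(402.3,293.0),(446.9,306)],74).round(1))
print(unproj(t,[(179.2,295),(211.2,269.8),(191.7,243.5)],74).round(1))
print(case(-42,42),case(-42,-42),case(28,-42)); st()"
```

```text
[[496.3 193.9  74. ]
 [444.7 261.5  74. ]]
[[443.6 258.4  74. ]
 [494.5 193.8  74. ]
 [549.2 235.6  74. ]]
[445.074 260.75 ] [496.65  194.474] [551.88  237.454]
t 14.07 pos [443.8 259.3 257.2] yawx [-0.672  0.74   0.   ] zax [-0. -0. -1.] F [ 0.2 -0.5  0. ] w 46.9
```

```bash
python3 -c "
from h import *
go(444.3,260,76,127.9)"
```

```text
xyz [0.02, 0.09, 18.12] rot [-0.0, -0.0, 0.076]
```

apply_moves(steps=[{"hand":0.55,"xyz":[0,0.1,4],"delta_rot":[0,0,0.076]},{"hand":0.55,"xyz":[0,0.1,8],"delta_rot":[0,0,0.076]},{"hand":0.55,"xyz":[0,0.1,11],"delta_rot":[0,0,0.076]},{"hand":0.55,"xyz":[0,0.1,13],"delta_rot":[0,0,0.076]},{"hand":0.55,"xyz":[0,0.1,15],"delta_rot":[0,0,0.076]},{"hand":0.55,"xyz":[0,0.1,16.5],"delta_rot":[0,0,0.076]},{"hand":0.55,"xyz":[0,0.1,17.5],"delta_rot":[0,0,0.076]},{"hand":0.55,"xyz":[0,0.1,18.1],"delta_rot":[0,0,0.076]},{"hand":0.55,"xyz":[0,0.1,18.1],"delta_rot":[0,0,0.076]}])

```text
clock: 14.82
position: [444.3, 259.7, 75.4]
ee_rot: [0.44, 0.898, -0.001, -0.0]
contact_force: [-0.0, -0.3, 1.3]
gripper_width: 46.8
```

```bash
python3 -c "
from h import *
st()
p=get_image('top'); crop(p,100,190,300,340,4,'t10.png')
q=get_image('scene'); crop(q,330,150,500,400,2.4,'s10.png')
"
```

```text
t 14.82 pos [444.3 259.7  75.4] yawx [-0.613  0.79  -0.   ] zax [-0.001 -0.001 -1.   ] F [-0.  -0.3  1.3] w 46.8
```

View pics/t10.png

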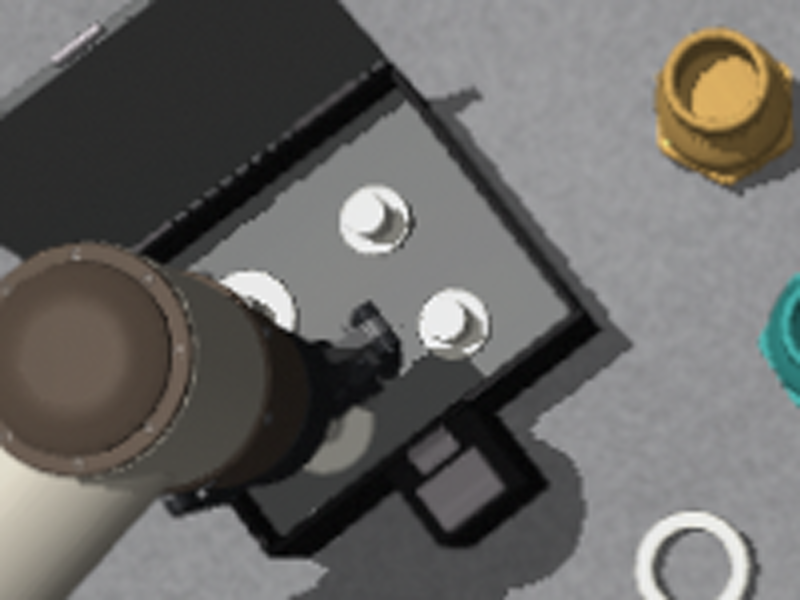

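View pics/s10.png

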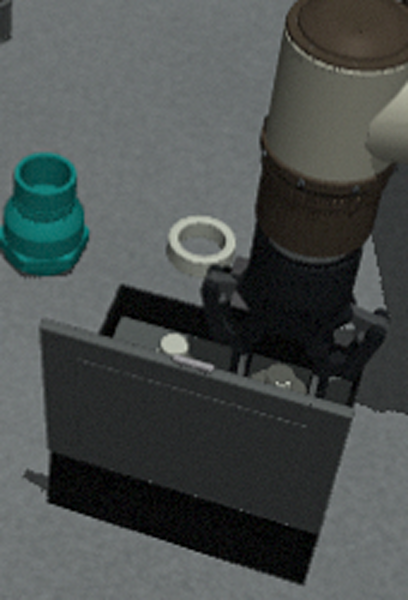

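apply_moves(steps=[{"hand":0,"xyz":[0,0,0],"delta_rot":[0,0,0]},{"hand":0,"xyz":[0,0,0],"delta_rot":[0,0,0]},{"hand":0,"xyz":[0,0,0],"delta_rot":[0,0,0]},{"hand":0,"xyz":[0,0,0],"delta_rot":[0,0,0]},{"hand":0,"xyz":[0,0,0],"delta_rot":[0,0,0]},{"hand":0,"xyz":[0,0,0],"delta_rot":[0,0,0]}])

```text
clock: 15.42
position: [445.2, 260.6, 77.5]
ee_rot: [0.44, 0.898, 0.001, 0.0]
contact_force: [-1.5, -0.3, 6.3]
gripper_width: 19.6
```

apply_moves(steps=[{"hand":0,"xyz":[0,0,-1],"delta_rot":[0,0,0]},{"hand":0,"xyz":[0,0,-3],"delta_rot":[0,0,0]},{"hand":0,"xyz":[0,0,-6],"delta_rot":[0,0,0]},{"hand":0,"xyz":[0,0,-9],"delta_rot":[0,0,0]},{"hand":0,"xyz":[0,0,-12],"delta_rot":[0,0,0]},{"hand":0,"xyz":[0,0,-15],"delta_rot":[0,0,0]},{"hand":0,"xyz":[0,0,-17],"delta_rot":[0,0,0]},{"hand":0,"xyz":[0,0,-17],"delta_rot":[0,0,0]}])

```text
clock: 16.08
position: [446.5, 261.4, 252.2]
ee_rot: [0.44, 0.898, 0.005, 0.002]
contact_force: [0.1, 0.7, 1.0]
gripper_width: 19.7
```

```bash
python3 -c "
from h import *
s=st();print(s['joints'].round(2))
q=get_image('scene'); cv2.imwrite('pics/s11.png',q['frame'])
p=get_image('top'); cv2.imwrite('pics/t11.png',p['frame'])
for n,p in (('s',q),('t',p)):
  for l in ['pot_large','pot_small','plug_large']: print(n,l,[(np.round(d['xyz']),round(d['confidence'],2)) for d in nets.pinpoint(p,l)])
"
```

```text
t 16.08 pos [446.5 261.4 252.2] yawx [-0.614  0.79   0.   ] zax [ 0.008  0.007 -1.   ] F [0.1 0.7 1. ] w 19.7
[ 0.84  0.2  -0.26  0.   -1.1  -1.76]
s pot_large [(array([492.,  -6.,  -0.]), 0.75), (array([616.,  57.,  -2.]), 0.63)]
s pot_small [(array([ 646., -154.,   -1.]), 0.59), (array([ 544., -121.,    1.]), 0.58)]
s plug_large []
t pot_large [(array([617.,  54.,  -4.]), 0.77), (array([488.,  -2.,   2.]), 0.69)]
t pot_small [(array([ 546., -124.,   -3.]), 0.9), (array([ 643., -147.,    1.]), 0.88)]
t plug_large [(array([444., 264., 192.]), 0.72), (array([498., 306.,  14.]), 0.59)]
```

View pics/s11.png

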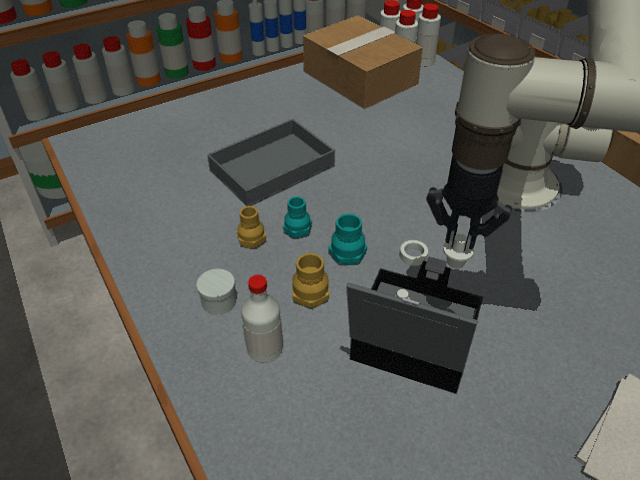

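View pics/t11.png

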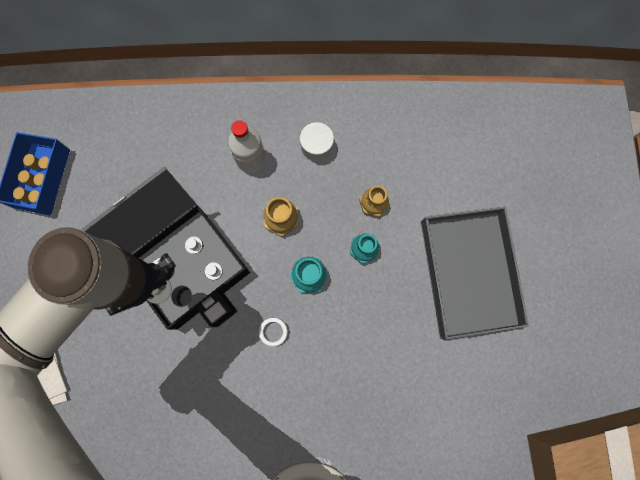

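```bash
python3 -c "
from h import *
p=get_image('scene'); t=get_image('top')
crop(p,280,240,340,310,8,'s12.png'); crop(t,255,190,310,240,10,'t12.png')
def circ(p,c,r,z): 
  a=np.linspace(0,2*np.pi,60); return proj(p,np.c_[c[0]+r*np.cos(a),c[1]+r*np.sin(a),np.full(60,z)])
for c in [(613,56),(616,55)]:
  print(c,proj(p,[[*c,95]]),proj(t,[[*c,95]]))
for n,im,x0,y0,s in (('s12.png',p,280,240,8),('t12.png',t,255,190,10)):
  I=cv2.imread('pics/'+n)
  for c,col in [((613,56),(0,0,255)),((616,56),(255,0,0))]:
    for r,z in ((27,95),(36,0)):
      q=((circ(im,c,r,z)-[x0,y0]+.5)*s).astype(np.int32); cv2.polylines(I,[q],True,col,1)
  cv2.imwrite('pics/o'+n,I)
"
```

```text
(613, 56) [[311.23947978 262.71791352]] [[278.07948398 209.87838235]]
(616, 55) [[309.62434585 262.97658456]] [[278.57340406 208.43387034]]
```

View pics/os12.png

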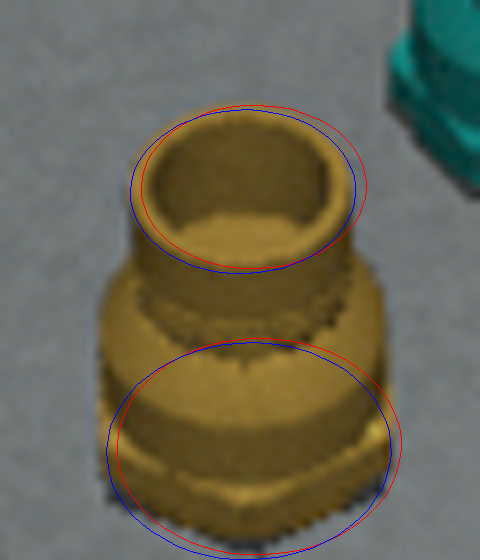

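View pics/ot12.png

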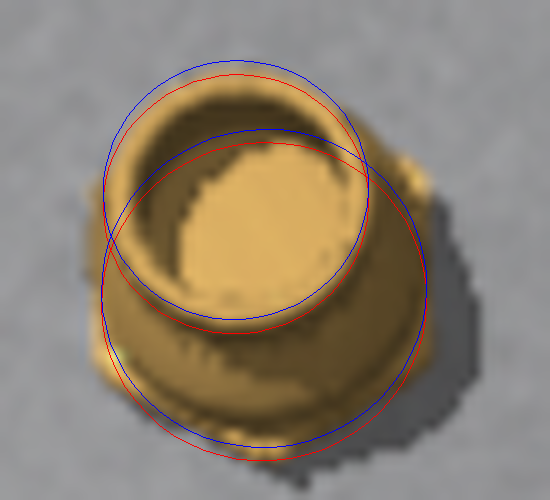

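```bash
python3 -c "
from h import *
st();go(615,55.3,165,127.9);go(615,55.3,250,90)"
```

```text
t 16.58 pos [444.5 259.9 245.6] yawx [-0.613  0.79  -0.   ] zax [-0.001 -0.001 -1.   ] F [0.  0.5 0.1] w 19.7
xyz [-26.62, 0.94, 8.07] rot [-0.002, 0.0, -0.002]
xyz [-26.62, 0.93, -0.43] rot [-0.001, 0.001, 0.66]
```

apply_moves(steps=[{"hand":0,"xyz":[-4,0.1,0],"delta_rot":[0,0,0]},{"hand":0,"xyz":[-8,0.3,0],"delta_rot":[0,0,0]},{"hand":0,"xyz":[-12,0.4,0],"delta_rot":[0,0,0]},{"hand":0,"xyz":[-16,0.6,0],"delta_rot":[0,0,0]},{"hand":0,"xyz":[-20,0.7,0],"delta_rot":[0,0,0]},{"hand":0,"xyz":[-23,0.8,2],"delta_rot":[0,0,0]},{"hand":0,"xyz":[-25,0.9,4],"delta_rot":[0,0,0]},{"hand":0,"xyz":[-26,0.9,6],"delta_rot":[0,0,0]},{"hand":0,"xyz":[-26.6,0.9,8],"delta_rot":[0,0,0]},{"hand":0,"xyz":[-26.6,0.9,8],"delta_rot":[0,0,0]},{"hand":0,"xyz":[-26.6,0.9,8],"delta_rot":[0,0,0]}])

```text
clock: 17.5
position: [614.3, 54.9, 165.0]
ee_rot: [0.44, 0.898, -0.001, -0.001]
contact_force: [0.6, 0.3, -0.1]
gripper_width: 19.8
```

```bash
python3 -c "
from h import *
st();go(615,55.3,125,127.9)
p=get_image('scene'); crop(p,230,150,400,320,3.5,'s13.png')
t=get_image('top'); crop(t,200,150,350,300,3.5,'t13.png')
"
```

```text
t 17.5 pos [614.3  54.9 165. ] yawx [-0.612  0.79   0.001] zax [-0.003 -0.001 -1.   ] F [ 0.6  0.3 -0.1] w 19.8
xyz [-0.01, 0.09, 4.0] rot [-0.003, -0.001, -0.002]
```

View pics/s13.png

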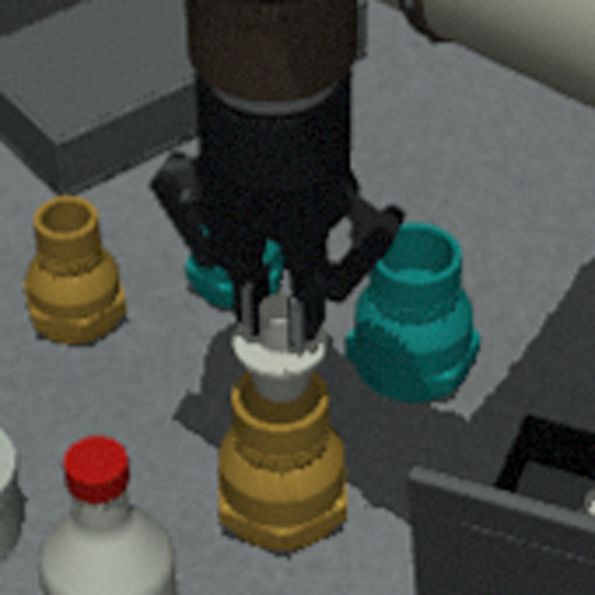

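View pics/t13.png

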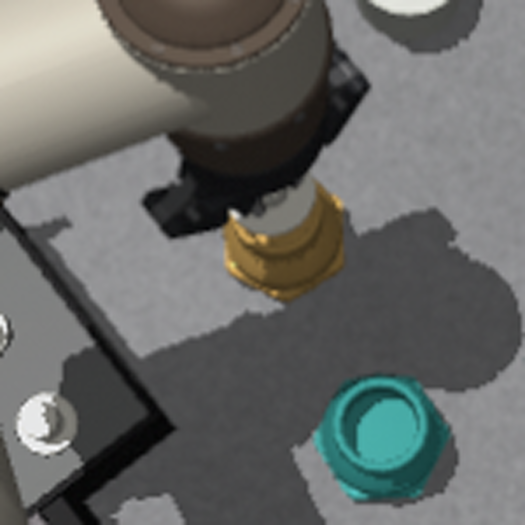

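The plug (tip near (280,390) in the scene crop) is centred over the brass pot's bore. I lower it.

apply_moves(steps=[{"hand":0,"xyz":[0,0.05,0.8],"delta_rot":[0,0,0]},{"hand":0,"xyz":[0,0.05,1.6],"delta_rot":[0,0,0]},{"hand":0,"xyz":[0,0.05,2.2],"delta_rot":[0,0,0]},{"hand":0,"xyz":[0,0.05,2.7],"delta_rot":[0,0,0]},{"hand":0,"xyz":[0,0.05,3.0],"delta_rot":[0,0,0]},{"hand":0,"xyz":[0,0.05,3.2],"delta_rot":[0,0,0]},{"hand":0,"xyz":[0,0.05,3.2],"delta_rot":[0,0,0]}])

```text
clock: 18.18
position: [615.0, 55.7, 133.7]
ee_rot: [0.44, 0.898, -0.0, -0.0]
contact_force: [-0.0, 0.6, 0.2]
gripper_width: 19.5
```

apply_moves(steps=[{"hand":0,"xyz":[0,0,0.2],"delta_rot":[0,0,0]},{"hand":0,"xyz":[0,0,0.4],"delta_rot":[0,0,0]},{"hand":0,"xyz":[0,0,0.6],"delta_rot":[0,0,0]},{"hand":0,"xyz":[0,0,0.6],"delta_rot":[0,0,0]}])

```text
clock: 18.52
position: [615.0, 55.6, 127.9]
ee_rot: [0.44, 0.898, -0.0, -0.0]
contact_force: [0.4, 0.7, -0.5]
gripper_width: 19.7
```

apply_moves(steps=[{"hand":0,"xyz":[0,0,0.2],"delta_rot":[0,0,0]},{"hand":0,"xyz":[0,0,0.3],"delta_rot":[0,0,0]},{"hand":0,"xyz":[0,0,0.3],"delta_rot":[0,0,0]}])

```text
clock: 18.77
position: [615.4, 55.7, 127.6]
ee_rot: [0.44, 0.898, 0.0, 0.001]
contact_force: [-3.5, 0.4, 9.3]
gripper_width: 19.4
```

apply_moves(steps=[{"hand":0,"xyz":[0,0,0.15],"delta_rot":[0,0,0]},{"hand":0,"xyz":[0,0,0.3],"delta_rot":[0,0,0]},{"hand":0,"xyz":[0,0,0.3],"delta_rot":[0,0,0]}])

```text
clock: 19.02
position: [616.0, 55.8, 127.6]
ee_rot: [0.439, 0.898, 0.0, 0.002]
contact_force: [-8.7, 0.5, 20.8]
gripper_width: 19.7
```

apply_moves(steps=[{"hand":0,"xyz":[0,0,-0.4],"delta_rot":[0,0,0]},{"hand":0.6,"xyz":[0,0,-0.4],"delta_rot":[0,0,0]},{"hand":0.6,"xyz":[0,0,-0.4],"delta_rot":[0,0,0]},{"hand":0.6,"xyz":[0,0,-0.4],"delta_rot":[0,0,0]},{"hand":0.6,"xyz":[0,0,-0.4],"delta_rot":[0,0,0]},{"hand":0.6,"xyz":[0,0,-3],"delta_rot":[0,0,0]},{"hand":0.6,"xyz":[0,0,-6],"delta_rot":[0,0,0]},{"hand":0.6,"xyz":[0,0,-9],"delta_rot":[0,0,0]},{"hand":0.6,"xyz":[0,0,-12],"delta_rot":[0,0,0]},{"hand":0.6,"xyz":[0,0,-12],"delta_rot":[0,0,0]}])

```text
clock: 19.85
position: [618.4, 56.0, 249.3]
ee_rot: [0.439, 0.898, 0.003, 0.005]
contact_force: [0.9, -0.5, 0.6]
gripper_width: 51.4
```

```bash
python3 -c "
from h import *
st();go(495.9,194.2,250,127.9)
p=get_image('scene'); crop(p,230,200,350,320,5,'s14.png')
"
```

```text
t 19.85 pos [618.4  56.  249.3] yawx [-0.614  0.789 -0.006] zax [ 0.012  0.002 -1.   ] F [ 0.9 -0.5  0.6] w 51.4
xyz [18.43, -1.19, -0.21] rot [0.011, 0.006, -0.0]
```

View pics/s14.png

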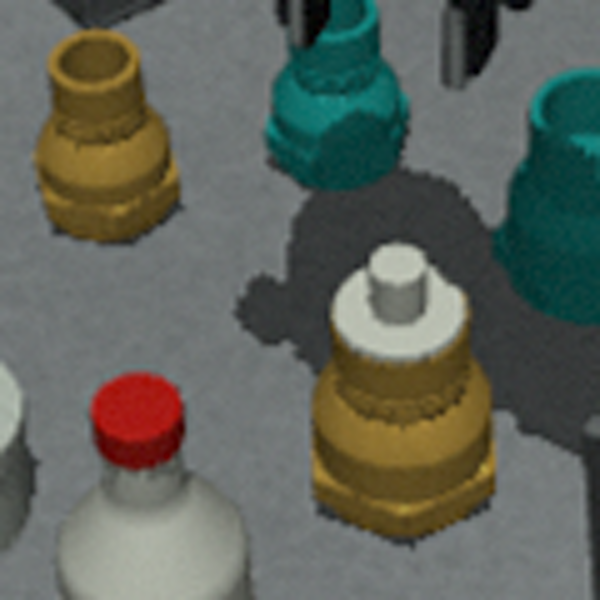

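apply_moves(steps=[{"hand":0.55,"xyz":[4,-0.3,0],"delta_rot":[0,0,0]},{"hand":0.55,"xyz":[8,-0.6,0],"delta_rot":[0,0,0]},{"hand":0.55,"xyz":[12,-0.9,0],"delta_rot":[0,0,0]},{"hand":0.55,"xyz":[16,-1.1,0],"delta_rot":[0,0,0]},{"hand":0.55,"xyz":[18.4,-1.2,1],"delta_rot":[0,0,0]},{"hand":0.55,"xyz":[18.4,-1.2,4],"delta_rot":[0,0,0]},{"hand":0.55,"xyz":[18.4,-1.2,8],"delta_rot":[0,0,0]},{"hand":0.55,"xyz":[18.4,-1.2,11],"delta_rot":[0,0,0]},{"hand":0.55,"xyz":[18.4,-1.2,11],"delta_rot":[0,0,0]},{"hand":0.55,"xyz":[18.4,-1.2,11],"delta_rot":[0,0,0]}])

```text
clock: 20.73
position: [492.1, 192.9, 130.5]
ee_rot: [0.44, 0.898, -0.003, -0.001]
contact_force: [-0.1, 0.0, 0.3]
gripper_width: 46.8
```

```bash
python3 -c "
from h import *
st();go(495.6,193.9,78.5,127.9)"
```

```text
t 20.73 pos [492.1 192.9 130.5] yawx [-0.613  0.79  -0.   ] zax [-0.004 -0.004 -1.   ] F [-0.1  0.   0.3] w 46.8
xyz [-0.14, 0.37, 5.2] rot [-0.006, 0.0, -0.001]
```

apply_moves(steps=[{"hand":0.55,"xyz":[-0.1,0.3,1.5],"delta_rot":[0,0,0]},{"hand":0.55,"xyz":[-0.1,0.3,3],"delta_rot":[0,0,0]},{"hand":0.55,"xyz":[-0.1,0.3,4],"delta_rot":[0,0,0]},{"hand":0.55,"xyz":[-0.1,0.3,4.8],"delta_rot":[0,0,0]},{"hand":0.55,"xyz":[-0.1,0.3,5.2],"delta_rot":[0,0,0]},{"hand":0.55,"xyz":[-0.1,0.3,5.2],"delta_rot":[0,0,0]}])

```text
clock: 21.23
position: [496.0, 194.7, 80.2]
ee_rot: [0.44, 0.898, -0.0, -0.0]
contact_force: [-0.8, -0.1, 0.4]
gripper_width: 46.7
```

```bash
python3 -c "
from h import *
st();go(495.6,193.9,78.5,127.9)"
```

```text
t 21.23 pos [496.  194.7  80.2] yawx [-0.613  0.79  -0.   ] zax [-0. -0. -1.] F [-0.8 -0.1  0.4] w 46.7
xyz [-0.04, -0.08, 0.17] rot [-0.0, 0.0, -0.002]
```

apply_moves(steps=[{"hand":0.55,"xyz":[0,-0.1,0.15],"delta_rot":[0,0,0]},{"hand":0,"xyz":[0,-0.1,0.15],"delta_rot":[0,0,0]},{"hand":0,"xyz":[0,-0.1,0.15],"delta_rot":[0,0,0]},{"hand":0,"xyz":[0,-0.1,0.15],"delta_rot":[0,0,0]},{"hand":0,"xyz":[0,-0.1,0.15],"delta_rot":[0,0,0]},{"hand":0,"xyz":[0,-0.1,0.15],"delta_rot":[0,0,0]},{"hand":0,"xyz":[0,-0.1,0.15],"delta_rot":[0,0,0]}])

```text
clock: 21.82
position: [495.6, 194.4, 79.7]
ee_rot: [0.44, 0.898, 0.001, 0.0]
contact_force: [-0.9, 0.4, 5.3]
gripper_width: 19.4
```

apply_moves(steps=[{"hand":0,"xyz":[0,0,-1],"delta_rot":[0,0,0]},{"hand":0,"xyz":[0,0,-3],"delta_rot":[0,0,0]},{"hand":0,"xyz":[0,0,-6],"delta_rot":[0,0,0]},{"hand":0,"xyz":[0,0,-9],"delta_rot":[0,0,0]},{"hand":0,"xyz":[0,0,-12],"delta_rot":[0,0,0]},{"hand":0,"xyz":[0,0,-15],"delta_rot":[0,0,0]},{"hand":0,"xyz":[0,0,-17],"delta_rot":[0,0,0]},{"hand":0,"xyz":[0,0,-17],"delta_rot":[0,0,0]}])

```text
clock: 22.48
position: [497.1, 195.2, 254.5]
ee_rot: [0.44, 0.898, 0.004, 0.003]
contact_force: [1.1, -0.1, 0.1]
gripper_width: 19.6
```

```bash
python3 -c "
from h import *
s=st();print(s['joints'].round(2))
q=get_image('scene'); cv2.imwrite('pics/s15.png',q['frame'])
t=get_image('top')
for n,p in (('s',q),('t',t)):
  for l in ['pot_large','pot_small','plug_small','tray']: print(n,l,[(np.round(d['xyz']),round(d['confidence'],2)) for d in nets.pinpoint(p,l)])
def circ(p,c,r,z): 
  a=np.linspace(0,2*np.pi,60); return proj(p,np.c_[c[0]+r*np.cos(a),c[1]+r*np.sin(a),np.full(60,z)])
out=[]
for im,x0,y0 in ((q,225,195),(t,345,170)):
  I=cv2.resize(im['frame'][y0:y0+60,x0:x0+60],None,fx=6.6,fy=6.6,interpolation=cv2.INTER_CUBIC)
  for c,col in [((645,-150),(0,0,255)),((648,-150),(255,0,0))]:
    w=((circ(im,c,20,85)-[x0,y0]+.5)*6.6).astype(np.int32); cv2.polylines(I,[w],True,col,1)
  out.append(I)
cv2.imwrite('pics/o15.png',np.hstack(out))
go(647,-150,250,127.9)
"
```

```text
t 22.48 pos [497.1 195.2 254.5] yawx [-0.614  0.79  -0.001] zax [ 0.009  0.005 -1.   ] F [ 1.1 -0.1  0.1] w 19.6
[ 0.68  0.22 -0.22  0.   -1.12 -1.59]
s pot_large [(array([615.,  53.,  -1.]), 0.89), (array([491.,  -6.,   1.]), 0.79)]
s pot_small [(array([ 650., -152.,   -1.]), 0.93), (array([ 543., -123.,    0.]), 0.87)]
s plug_small [(array([501., 194., 197.]), 0.75)]
s tray [(array([ 490., -360.,   -0.]), 0.61)]
t pot_large [(array([488.,  -3.,   3.]), 0.98), (array([615.,  53.,  -4.]), 0.93)]
t pot_small [(array([ 643., -148.,    4.]), 0.6), (array([ 550., -122.,   -1.]), 0.57)]
t plug_small [(array([499., 197., 196.]), 0.57)]
t tray [(array([ 484., -358.,   -1.]), 0.96), (array([409., 179.,  97.]), 0.37)]
xyz [-36.5, -9.07, -0.18] rot [-0.002, -0.0, -0.002]
```

View pics/s15.png

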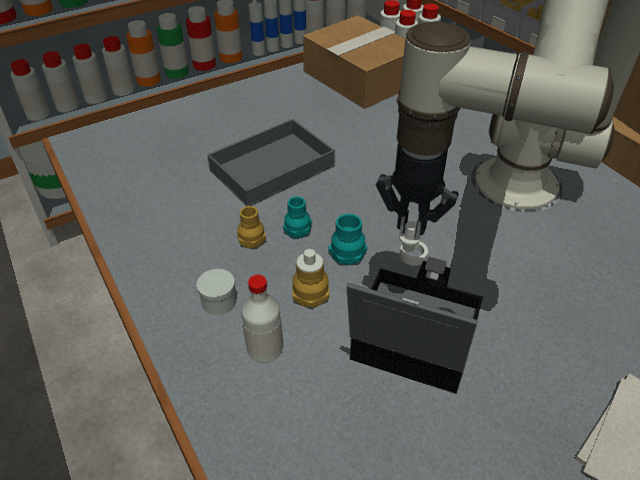

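View pics/o15.png

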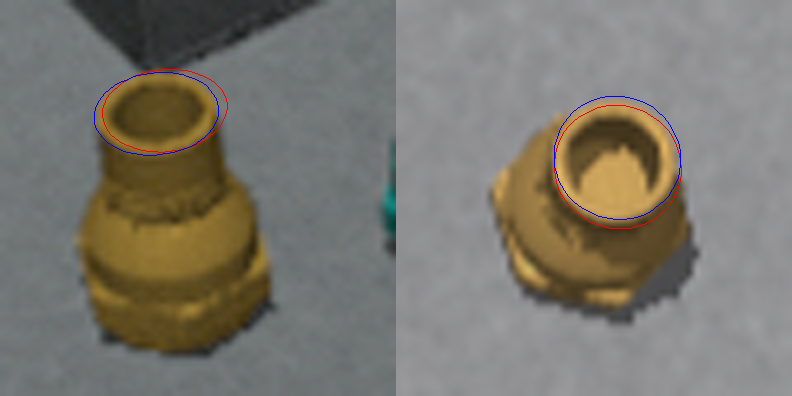

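```bash
python3 -c "
from h import *
st();go(646.5,-150,165,127.9)"
```

```text
t 22.98 pos [495.  194.  248.1] yawx [-0.613  0.79  -0.   ] zax [-0.001 -0.001 -1.   ] F [ 0.2 -0.2  0.1] w 19.5
xyz [-36.47, -9.1, 8.32] rot [-0.002, -0.0, -0.002]
```

apply_moves(steps=[{"hand":0,"xyz":[-4,-1,0],"delta_rot":[0,0,0]},{"hand":0,"xyz":[-8,-2,0],"delta_rot":[0,0,0]},{"hand":0,"xyz":[-12,-3,0],"delta_rot":[0,0,0]},{"hand":0,"xyz":[-16,-4,0],"delta_rot":[0,0,0]},{"hand":0,"xyz":[-20,-5,0],"delta_rot":[0,0,0]},{"hand":0,"xyz":[-24,-6,0],"delta_rot":[0,0,0]},{"hand":0,"xyz":[-28,-7,0],"delta_rot":[0,0,0]},{"hand":0,"xyz":[-32,-8,2],"delta_rot":[0,0,0]},{"hand":0,"xyz":[-35,-8.7,4],"delta_rot":[0,0,0]},{"hand":0,"xyz":[-36.5,-9.1,6.5],"delta_rot":[0,0,0]},{"hand":0,"xyz":[-36.5,-9.1,8.3],"delta_rot":[0,0,0]},{"hand":0,"xyz":[-36.5,-9.1,8.3],"delta_rot":[0,0,0]}])

```text
clock: 23.98
position: [644.2, -151.1, 159.6]
ee_rot: [0.441, 0.897, -0.002, -0.005]
contact_force: [-0.7, 0.0, -1.7]
gripper_width: 19.4
```

```bash
python3 -c "
from h import *
p=get_image('scene'); crop(p,190,150,310,270,5,'s16.png')
t=get_image('top'); crop(t,320,150,420,250,5,'t16.png')
st();go(646.5,-150,122,127.9)
"
```

```text
t 24.08 pos [ 646.8 -150.2  165.2] yawx [-0.613  0.79   0.001] zax [-0.002 -0.001 -1.   ] F [ 0.2 -0.9 -0.3] w 19.3
xyz [0.03, -0.01, 4.32] rot [-0.002, -0.001, -0.001]
```

View pics/s16.png

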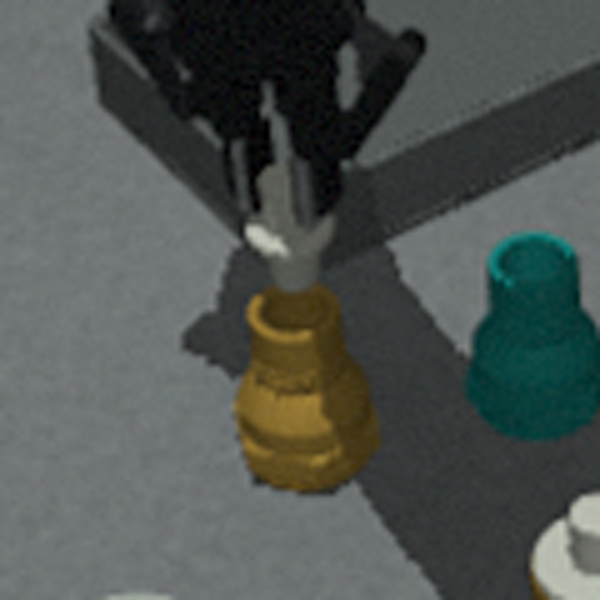

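View pics/t16.png

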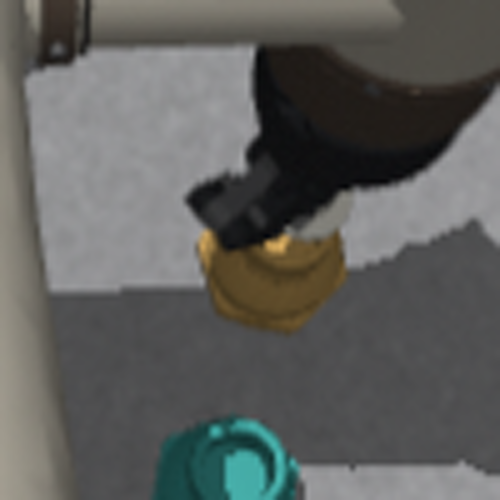

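apply_moves(steps=[{"hand":0,"xyz":[0,0,0.8],"delta_rot":[0,0,0]},{"hand":0,"xyz":[0,0,1.6],"delta_rot":[0,0,0]},{"hand":0,"xyz":[0,0,2.4],"delta_rot":[0,0,0]},{"hand":0,"xyz":[0,0,3.0],"delta_rot":[0,0,0]},{"hand":0,"xyz":[0,0,3.6],"delta_rot":[0,0,0]},{"hand":0,"xyz":[0,0,4.0],"delta_rot":[0,0,0]},{"hand":0,"xyz":[0,0,4.2],"delta_rot":[0,0,0]},{"hand":0,"xyz":[0,0,4.2],"delta_rot":[0,0,0]}])

```text
clock: 24.75
position: [646.7, -150.0, 123.2]
ee_rot: [0.44, 0.898, -0.0, -0.0]
contact_force: [0.4, -0.2, -0.1]
gripper_width: 19.3
```

apply_moves(steps=[{"hand":0,"xyz":[0,0,0.2],"delta_rot":[0,0,0]},{"hand":0,"xyz":[0,0,0.35],"delta_rot":[0,0,0]},{"hand":0,"xyz":[0,0,0.45],"delta_rot":[0,0,0]},{"hand":0,"xyz":[0,0,0.45],"delta_rot":[0,0,0]}])

```text
clock: 25.08
position: [647.1, -150.0, 119.7]
ee_rot: [0.44, 0.898, 0.0, 0.0]
contact_force: [0.1, -0.3, 1.1]
gripper_width: 19.9
```

apply_moves(steps=[{"hand":0,"xyz":[0,0,0.2],"delta_rot":[0,0,0]},{"hand":0,"xyz":[0,0,0.35],"delta_rot":[0,0,0]},{"hand":0,"xyz":[0,0,0.35],"delta_rot":[0,0,0]}])

```text
clock: 25.33
position: [647.6, -150.2, 119.7]
ee_rot: [0.439, 0.898, -0.0, 0.001]
contact_force: [-4.5, 2.6, 13.4]
gripper_width: 19.6
```

apply_moves(steps=[{"hand":0,"xyz":[0,0,-0.3],"delta_rot":[0,0,0]},{"hand":0.6,"xyz":[0,0,-0.3],"delta_rot":[0,0,0]},{"hand":0.6,"xyz":[0,0,-0.3],"delta_rot":[0,0,0]},{"hand":0.6,"xyz":[0,0,-0.3],"delta_rot":[0,0,0]},{"hand":0.6,"xyz":[0,0,-0.3],"delta_rot":[0,0,0]},{"hand":0.6,"xyz":[0,0,-3],"delta_rot":[0,0,0]},{"hand":1,"xyz":[0,0,-6],"delta_rot":[0,0,0]},{"hand":1,"xyz":[0,0,-9],"delta_rot":[0,0,0]},{"hand":1,"xyz":[0,0,-11],"delta_rot":[0,0,0]},{"hand":1,"xyz":[0,0,-11],"delta_rot":[0,0,0]}])

```text
clock: 26.17
position: [649.5, -150.6, 231.6]
ee_rot: [0.44, 0.898, 0.001, 0.005]
contact_force: [0.4, 0.5, 1.6]
gripper_width: 85.5
```

```bash
python3 -c "
from h import *
p=get_image('scene'); crop(p,190,150,350,310,5,'s17.png')
t=get_image('top'); crop(t,250,150,450,250,4,'t17.png')
s=st();print(s['joints'].round(2));go(646.5,-150,122,127.9)
for n,q in (('s',p),('t',t)):
  for l in ['pot_large','pot_small','plug_small']: print(n,l,[(np.round(d['xyz']),round(d['confidence'],2)) for d in nets.pinpoint(q,l)])
"
```

```text
t 26.27 pos [ 647.1 -149.9  226.3] yawx [-0.613  0.79  -0.   ] zax [ 0.001  0.    -1.   ] F [-0.2 -0.3 -1.3] w 85.4
[ 0.02  0.47  0.07 -0.   -1.17 -0.93]
xyz [0.03, -0.07, 10.43] rot [0.001, 0.0, -0.002]
s pot_large [(array([616.,  54.,  -2.]), 0.88), (array([492.,  -5.,  -0.]), 0.74), (array([783., -26.,   2.]), 0.64)]
s pot_small [(array([ 545., -124.,    0.]), 0.79), (array([ 649., -151.,   -1.]), 0.66)]
s plug_small [(array([ 651., -150.,   60.]), 0.78), (array([371.,  75.,   2.]), 0.24)]
t pot_large []
t pot_small [(array([ 544., -126.,   -2.]), 0.78), (array([ 644., -146.,    4.]), 0.72)]
t plug_small [(array([551., 237.,  26.]), 0.8), (array([ 651., -149.,   63.]), 0.53)]
```

View pics/s17.png

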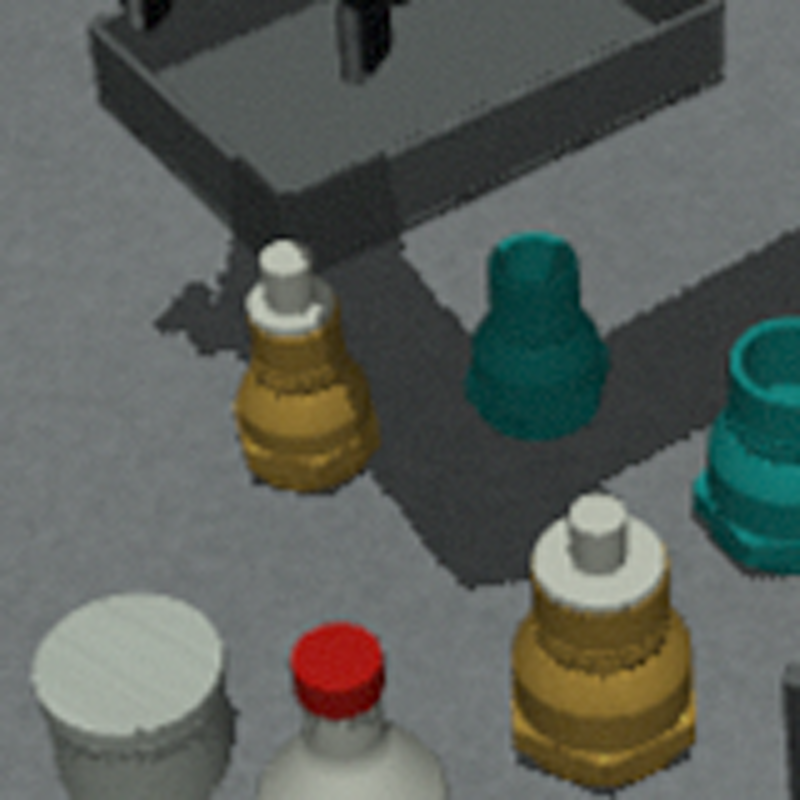

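View pics/t17.png

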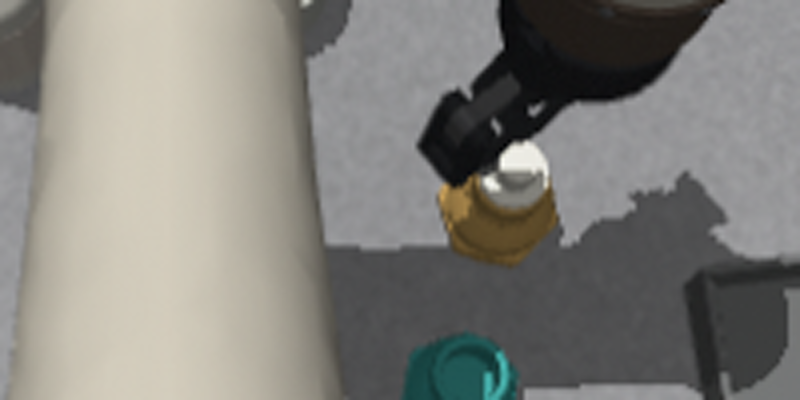

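apply_moves(steps=[{"hand":1,"xyz":[0,0,3],"delta_rot":[0,0,0]},{"hand":1,"xyz":[0,0,6],"delta_rot":[0,0,0]},{"hand":1,"xyz":[0,0,8],"delta_rot":[0,0,0]},{"hand":1,"xyz":[0,0,9.5],"delta_rot":[0,0,0]},{"hand":1,"xyz":[0,0,11],"delta_rot":[0,0,0]},{"hand":1,"xyz":[0,0,12.5],"delta_rot":[0,0,0]},{"hand":1,"xyz":[0,0,13.5],"delta_rot":[0,0,0]},{"hand":1,"xyz":[0,0,14.5],"delta_rot":[0,0,0]},{"hand":1,"xyz":[0,0,15.1],"delta_rot":[0,0,0]},{"hand":1,"xyz":[0,0,15.1],"delta_rot":[0,0,0]}])

```text
clock: 27.4
position: [646.2, -150.0, 73.2]
ee_rot: [0.44, 0.898, -0.001, -0.001]
contact_force: [0.1, 0.9, -0.7]
gripper_width: 85.6
```

apply_moves(steps=[{"hand":0,"xyz":[0,0,0],"delta_rot":[0,0,0]},{"hand":0,"xyz":[0,0,0],"delta_rot":[0,0,0]},{"hand":0,"xyz":[0,0,0],"delta_rot":[0,0,0]},{"hand":0,"xyz":[0,0,0],"delta_rot":[0,0,0]},{"hand":0,"xyz":[0,0,0],"delta_rot":[0,0,0]},{"hand":0,"xyz":[0,0,0],"delta_rot":[0,0,0]},{"hand":0,"xyz":[0,0,0],"delta_rot":[0,0,0]}])

```text
clock: 27.98
position: [647.3, -149.9, 76.0]
ee_rot: [0.44, 0.898, 0.0, 0.001]
contact_force: [-2.9, 2.5, 5.2]
gripper_width: 38.5
```

```bash
python3 -c "
from h import *
st()
p=get_image('scene'); crop(p,190,150,310,270,5,'s18.png')"
```

```text
t 27.98 pos [ 647.3 -149.9   76. ] yawx [-0.613  0.79  -0.001] zax [ 0.001 -0.    -1.   ] F [-2.9  2.5  5.2] w 38.5
```

View pics/s18.png

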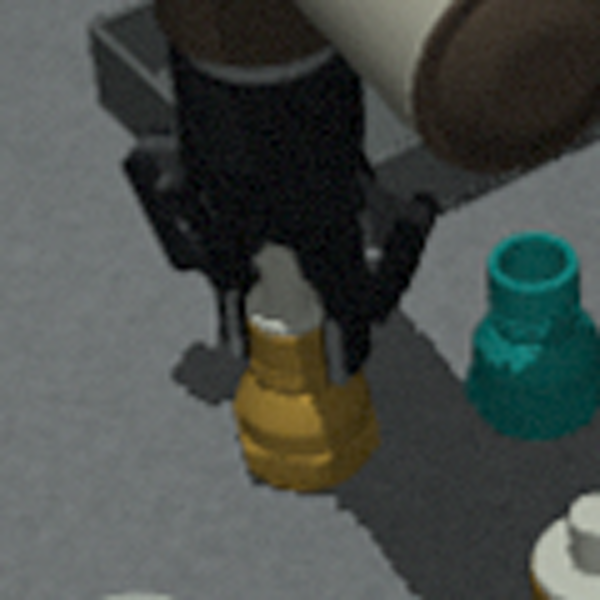

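apply_moves(steps=[{"hand":0,"xyz":[0,0,-0.5],"delta_rot":[0,0,0]},{"hand":0,"xyz":[0,0,-1.5],"delta_rot":[0,0,0]},{"hand":0,"xyz":[0,0,-3],"delta_rot":[0,0,0]},{"hand":0,"xyz":[0,0,-5],"delta_rot":[0,0,0]},{"hand":0,"xyz":[0,0,-7],"delta_rot":[0,0,0]},{"hand":0,"xyz":[0,0,-9],"delta_rot":[0,0,0]},{"hand":0,"xyz":[0,0,-10.5],"delta_rot":[0,0,0]},{"hand":0,"xyz":[0,0,-10.5],"delta_rot":[0,0,0]}])

```text
clock: 28.7
position: [648.6, -150.4, 183.7]
ee_rot: [0.44, 0.898, 0.001, 0.003]
contact_force: [-0.2, 0.1, -2.8]
gripper_width: 39.1
```

```bash
python3 -c "
from h import *
st(); go(431,-361,180,96)
p=get_image('scene'); crop(p,190,130,310,250,5,'s19.png')"
```

```text
t 28.7 pos [ 648.6 -150.4  183.7] yawx [-0.613  0.79  -0.005] zax [ 0.007 -0.001 -1.   ] F [-0.2  0.1 -2.8] w 39.1
xyz [-3.29, -30.11, 0.24] rot [0.006, 0.003, 0.555]
```

View pics/s19.png

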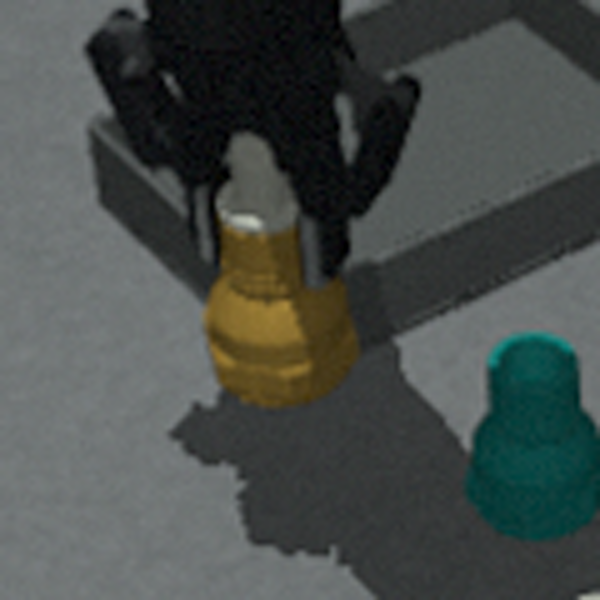

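apply_moves(steps=[{"hand":0,"xyz":[-0.1,-1,0],"delta_rot":[0,0,0.03]},{"hand":0,"xyz":[-0.3,-3,0],"delta_rot":[0,0,0.07]},{"hand":0,"xyz":[-0.7,-6,0],"delta_rot":[0,0,0.12]},{"hand":0,"xyz":[-1.1,-10,0],"delta_rot":[0,0,0.2]},{"hand":0,"xyz":[-1.5,-14,0],"delta_rot":[0,0,0.28]},{"hand":0,"xyz":[-2,-18,0],"delta_rot":[0,0,0.36]},{"hand":0,"xyz":[-2.4,-22,0],"delta_rot":[0,0,0.43]},{"hand":0,"xyz":[-2.8,-25.5,0],"delta_rot":[0,0,0.5]},{"hand":0,"xyz":[-3,-28,0],"delta_rot":[0,0,0.555]},{"hand":0,"xyz":[-3.2,-29.5,0],"delta_rot":[0,0,0.555]},{"hand":0,"xyz":[-3.3,-30.1,0],"delta_rot":[0,0,0.555]},{"hand":0,"xyz":[-3.3,-30.1,0],"delta_rot":[0,0,0.555]}])

```text
clock: 29.75
position: [427.1, -361.1, 178.3]
ee_rot: [0.67, 0.742, -0.0, -0.002]
contact_force: [-0.0, 0.8, -4.3]
gripper_width: 38.9
```

```bash
python3 -c "
from h import *
st(); go(431,-361,90,96)
p=get_image('scene'); crop(p,190,60,350,220,4,'s20.png')
p=get_image('top'); crop(p,400,190,550,350,4,'t20.png')"
```

```text
t 29.75 pos [ 427.1 -361.1  178.3] yawx [-0.101  0.995  0.002] zax [-0.003  0.002 -1.   ] F [-0.   0.8 -4.3] w 38.9
xyz [-0.05, 0.42, 8.83] rot [-0.003, -0.002, -0.003]
```

View pics/s20.png

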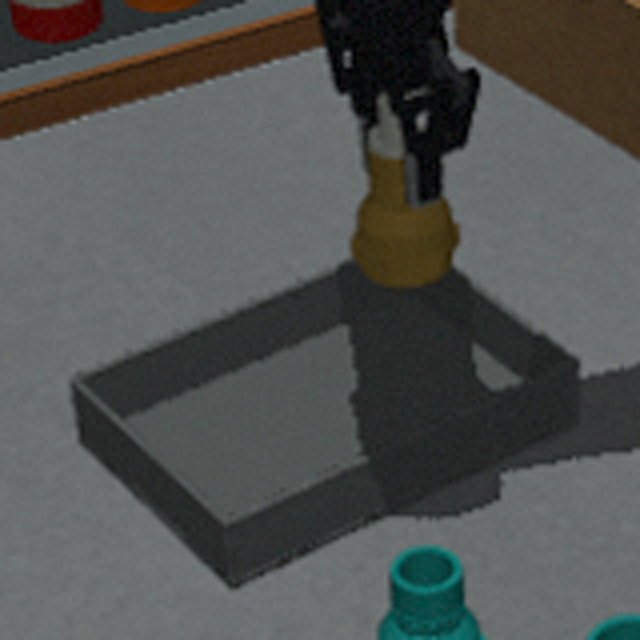

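View pics/t20.png

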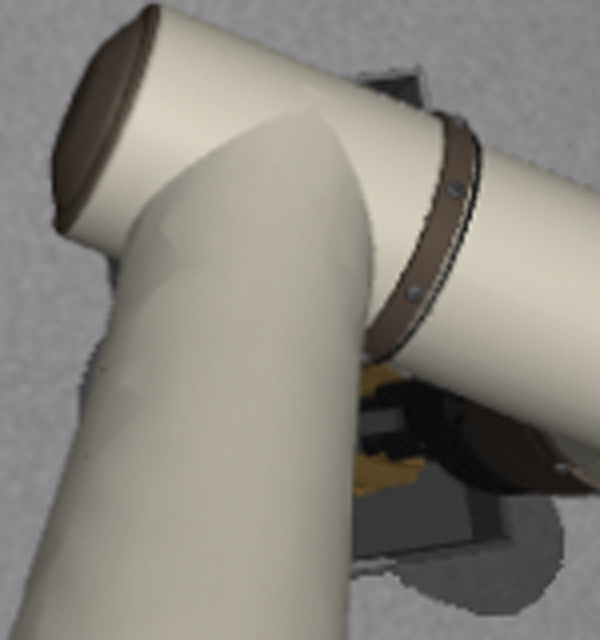

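```bash
python3 -c "
from h import *
p=get_image('scene')
t=unproj(p,[(208.8,155.2),(293,122),(334.3,150.5),(247.5,191)],50);print(t.round(0))
t=unproj(p,[(209,155.5),(248,191.2),(334.5,150.5)],50);print(t.round(0),(t[0]+t[2])/2)
print([(np.round(d['xyz']),d['confidence']) for d in nets.pinpoint(p,'tray')])
st()
"
```

```text
[[ 625. -426.   50.]
 [ 378. -446.   50.]
 [ 351. -283.   50.]
 [ 603. -252.   50.]]
[[ 625. -424.   50.]
 [ 603. -251.   50.]
 [ 351. -283.   50.]] [ 487.94992741 -353.45374972   50.        ]
[(array([ 489., -357.,   -3.]), 0.82), (array([752., 124.,   6.]), 0.51)]
t 29.95 pos [ 429.9 -359.9  179.3] yawx [-0.105  0.994  0.001] zax [-0.001  0.    -1.   ] F [ 0.4  0.8 -3.7] w 38.8
```

apply_moves(steps=[{"hand":0,"xyz":[0,0,1],"delta_rot":[0,0,0]},{"hand":0,"xyz":[0,0,2.5],"delta_rot":[0,0,0]},{"hand":0,"xyz":[0,0,4],"delta_rot":[0,0,0]},{"hand":0,"xyz":[0,0,5.5],"delta_rot":[0,0,0]},{"hand":0,"xyz":[0,0,7],"delta_rot":[0,0,0]},{"hand":0,"xyz":[0,0,8],"delta_rot":[0,0,0]},{"hand":0,"xyz":[0,0,8.7],"delta_rot":[0,0,0]},{"hand":0,"xyz":[0,0,9.1],"delta_rot":[0,0,0]},{"hand":0,"xyz":[0,0,9.3],"delta_rot":[0,0,0]},{"hand":0,"xyz":[0,0,9.3],"delta_rot":[0,0,0]}])

```text
clock: 30.78
position: [429.6, -360.6, 86.8]
ee_rot: [0.669, 0.743, -0.0, 0.0]
contact_force: [-0.7, 0.6, -4.9]
gripper_width: 39.0
```

apply_moves(steps=[{"hand":0,"xyz":[0,0,0.1],"delta_rot":[0,0,0]},{"hand":0,"xyz":[0,0,0.2],"delta_rot":[0,0,0]},{"hand":0,"xyz":[0,0,0.3],"delta_rot":[0,0,0]},{"hand":0,"xyz":[0,0,0.4],"delta_rot":[0,0,0]},{"hand":0,"xyz":[0,0,0.4],"delta_rot":[0,0,0]}])

```text
clock: 31.2
position: [429.3, -360.6, 82.8]
ee_rot: [0.669, 0.743, 0.0, 0.0]
contact_force: [-0.7, -0.6, -4.1]
gripper_width: 39.0
```

apply_moves(steps=[{"hand":0,"xyz":[0,0,0.05],"delta_rot":[0,0,0]},{"hand":0,"xyz":[0,0,0.1],"delta_rot":[0,0,0]},{"hand":0,"xyz":[0,0,0.15],"delta_rot":[0,0,0]},{"hand":0,"xyz":[0,0,0.2],"delta_rot":[0,0,0]},{"hand":0,"xyz":[0,0,0.2],"delta_rot":[0,0,0]}])

```text
clock: 31.62
position: [429.4, -360.6, 81.1]
ee_rot: [0.669, 0.743, -0.0, 0.0]
contact_force: [-0.5, 0.9, -1.6]
gripper_width: 38.7
```

apply_moves(steps=[{"hand":0,"xyz":[0,0,0.05],"delta_rot":[0,0,0]},{"hand":0,"xyz":[0,0,0.1],"delta_rot":[0,0,0]},{"hand":0,"xyz":[0,0,0.1],"delta_rot":[0,0,0]}])

```text
clock: 31.87
position: [429.5, -360.6, 81.1]
ee_rot: [0.669, 0.743, -0.0, 0.0]
contact_force: [-2.0, 2.7, 6.5]
gripper_width: 38.7
```

apply_moves(steps=[{"hand":0,"xyz":[0,0,-0.1],"delta_rot":[0,0,0]},{"hand":1,"xyz":[0,0,-0.1],"delta_rot":[0,0,0]},{"hand":1,"xyz":[0,0,-0.1],"delta_rot":[0,0,0]},{"hand":1,"xyz":[0,0,-0.1],"delta_rot":[0,0,0]},{"hand":1,"xyz":[0,0,-0.1],"delta_rot":[0,0,0]},{"hand":1,"xyz":[0,0,-0.1],"delta_rot":[0,0,0]},{"hand":1,"xyz":[0,0,-1.5],"delta_rot":[0,0,0]},{"hand":1,"xyz":[0,0,-4],"delta_rot":[0,0,0]},{"hand":1,"xyz":[0,0,-8],"delta_rot":[0,0,0]},{"hand":1,"xyz":[0,0,-12],"delta_rot":[0,0,0]},{"hand":1,"xyz":[0,0,-15],"delta_rot":[0,0,0]},{"hand":1,"xyz":[0,0,-15],"delta_rot":[0,0,0]}])

```text
clock: 32.87
position: [432.4, -362.8, 237.8]
ee_rot: [0.669, 0.744, 0.001, 0.008]
contact_force: [1.7, 0.0, 0.2]
gripper_width: 85.3
```

```bash
python3 -c "
from h import *
st()
q=get_image('scene'); cv2.imwrite('pics/s21.png',q['frame'])
t=get_image('top'); cv2.imwrite('pics/t21.png',t['frame'])
for n,p in (('s',q),('t',t)):
  for l in ['pot_large','pot_small']: print(n,l,[(np.round(d['xyz']),round(d['confidence'],2)) for d in nets.pinpoint(p,l)])
go(615,55,250,127.9)
"
```

```text
t 32.87 pos [ 432.4 -362.8  237.8] yawx [-0.106  0.994 -0.01 ] zax [ 0.013 -0.009 -1.   ] F [1.7 0.  0.2] w 85.3
s pot_large [(array([617.,  54.,  -1.]), 0.93), (array([489.,  -5.,   0.]), 0.81), (array([ 488., -358.,   -0.]), 0.19)]
s pot_small [(array([ 546., -122.,    1.]), 0.87), (array([ 431., -361.,    4.]), 0.8)]
t pot_large [(array([615.,  54.,  -5.]), 0.8), (array([489.,  -5.,   2.]), 0.57)]
t pot_small []
xyz [39.35, 22.87, -2.18] rot [-0.002, -0.003, -0.557]
```

View pics/s21.png

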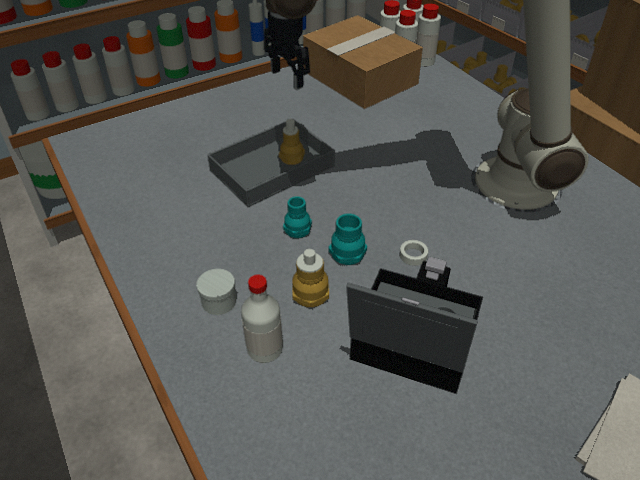

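View pics/t21.png

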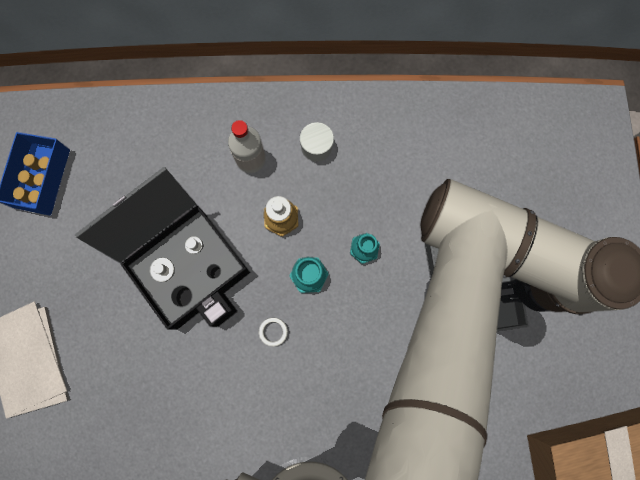

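apply_moves(steps=[{"hand":1,"xyz":[3.5,2,-1],"delta_rot":[0,0,-0.05]},{"hand":1,"xyz":[7,4,-2],"delta_rot":[0,0,-0.1]},{"hand":1,"xyz":[10.5,6,-2.2],"delta_rot":[0,0,-0.15]},{"hand":1,"xyz":[14,8,-2.2],"delta_rot":[0,0,-0.2]},{"hand":1,"xyz":[17.5,10,-2.2],"delta_rot":[0,0,-0.25]},{"hand":1,"xyz":[21,12,-2.2],"delta_rot":[0,0,-0.3]},{"hand":1,"xyz":[24.5,14,-2.2],"delta_rot":[0,0,-0.35]},{"hand":1,"xyz":[28,16,-2.2],"delta_rot":[0,0,-0.4]},{"hand":1,"xyz":[31.5,18.3,-2.2],"delta_rot":[0,0,-0.45]},{"hand":1,"xyz":[35,20.3,-2.2],"delta_rot":[0,0,-0.5]},{"hand":1,"xyz":[38,22,-2.2],"delta_rot":[0,0,-0.557]},{"hand":1,"xyz":[39.3,22.9,-2.2],"delta_rot":[0,0,-0.557]}])

```text
clock: 34.17
position: [616.8, 57.9, 249.7]
ee_rot: [0.437, 0.9, -0.001, -0.001]
contact_force: [-0.2, -0.6, -0.9]
gripper_width: 85.4
```

```bash
python3 -c "
from h import *
p=get_image('scene'); crop(p,230,180,350,310,5,'s22.png')
t=get_image('top')
for n,q in (('s',p),('t',t)):
  for l in ['pot_large','plug_large']: print(n,l,[(np.round(d['xyz']),round(d['confidence'],2)) for d in nets.pinpoint(q,l)])
st();go(615.5,55,82,127.9)
"
```

```text
s pot_large [(array([614.,  53.,  -2.]), 0.86), (array([494.,  -7.,   2.]), 0.8)]
s plug_large [(array([620.,  52.,  66.]), 0.68), (array([370.,  77.,   0.]), 0.4)]
t pot_large [(array([617.,  55.,  -3.]), 0.92), (array([486.,  -2.,   2.]), 0.66), (array([408., 181.,  96.]), 0.61)]
t plug_large [(array([616.,  60.,  68.]), 0.68)]
t 34.47 pos [615.4  53.  251.3] yawx [-0.613  0.79   0.   ] zax [-0.001 -0.    -1.   ] F [-0.7 -1.1 -0.3] w 85.3
xyz [0.14, 0.16, 16.93] rot [-0.001, -0.0, -0.001]
```

View pics/s22.png

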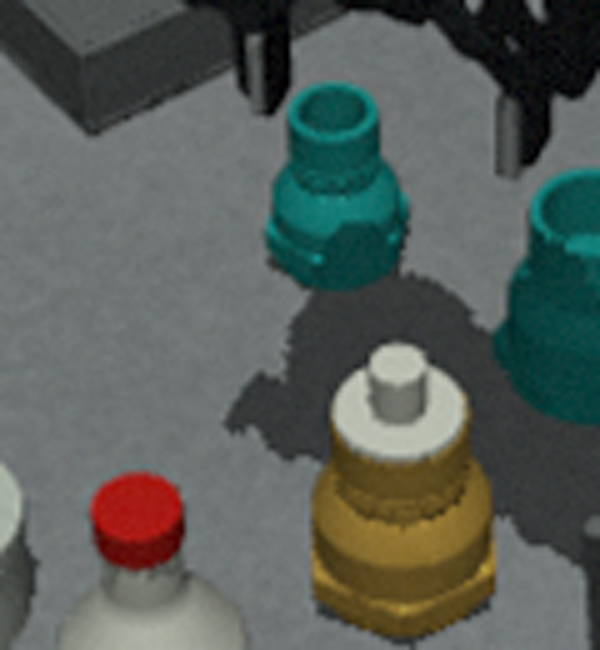

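apply_moves(steps=[{"hand":1,"xyz":[0.1,0.2,4],"delta_rot":[0,0,0]},{"hand":1,"xyz":[0.1,0.2,8],"delta_rot":[0,0,0]},{"hand":1,"xyz":[0.1,0.2,10],"delta_rot":[0,0,0]},{"hand":1,"xyz":[0.1,0.2,11.5],"delta_rot":[0,0,0]},{"hand":1,"xyz":[0.1,0.2,13],"delta_rot":[0,0,0]},{"hand":1,"xyz":[0.1,0.2,14.5],"delta_rot":[0,0,0]},{"hand":1,"xyz":[0.1,0.2,15.5],"delta_rot":[0,0,0]},{"hand":1,"xyz":[0.1,0.2,16.4],"delta_rot":[0,0,0]},{"hand":1,"xyz":[0.1,0.2,16.9],"delta_rot":[0,0,0]},{"hand":1,"xyz":[0.1,0.2,16.9],"delta_rot":[0,0,0]}])

```text
clock: 35.3
position: [616.4, 55.6, 82.0]
ee_rot: [0.439, 0.898, -0.001, -0.001]
contact_force: [0.4, -0.6, -0.3]
gripper_width: 85.2
```

apply_moves(steps=[{"hand":0,"xyz":[0,0,0],"delta_rot":[0,0,0]},{"hand":0,"xyz":[0,0,0],"delta_rot":[0,0,0]},{"hand":0,"xyz":[0,0,0],"delta_rot":[0,0,0]},{"hand":0,"xyz":[0,0,0],"delta_rot":[0,0,0]},{"hand":0,"xyz":[0,0,0],"delta_rot":[0,0,0]},{"hand":0,"xyz":[0,0,0],"delta_rot":[0,0,0]}])

```text
clock: 35.8
position: [617.6, 56.7, 84.2]
ee_rot: [0.439, 0.899, 0.001, 0.001]
contact_force: [-2.3, 2.1, 6.4]
gripper_width: 53.2
```

apply_moves(steps=[{"hand":0,"xyz":[0,0,-0.5],"delta_rot":[0,0,0]},{"hand":0,"xyz":[0,0,-1.5],"delta_rot":[0,0,0]},{"hand":0,"xyz":[0,0,-3],"delta_rot":[0,0,0]},{"hand":0,"xyz":[0,0,-5],"delta_rot":[0,0,0]},{"hand":0,"xyz":[0,0,-7.5],"delta_rot":[0,0,0]},{"hand":0,"xyz":[0,0,-10],"delta_rot":[0,0,0]},{"hand":0,"xyz":[0,0,-12.5],"delta_rot":[0,0,0]},{"hand":0,"xyz":[0,0,-14],"delta_rot":[0,0,0]},{"hand":0,"xyz":[0,0,-14],"delta_rot":[0,0,0]}])

```text
clock: 36.55
position: [618.5, 56.4, 226.9]
ee_rot: [0.439, 0.899, 0.002, 0.003]
contact_force: [1.0, 0.6, -5.4]
gripper_width: 53.2
```

```bash
python3 -c "
from h import *
st(); go(543,-348,200,96)
p=get_image('scene'); crop(p,230,150,370,310,4.5,'s23.png')
"
```

```text
t 36.55 pos [618.5  56.4 226.9] yawx [-0.615  0.789 -0.003] zax [ 0.007  0.002 -1.   ] F [ 1.   0.6 -5.4] w 53.2
xyz [-27.25, -30.83, 2.57] rot [0.007, 0.001, 0.557]
```

View pics/s23.png

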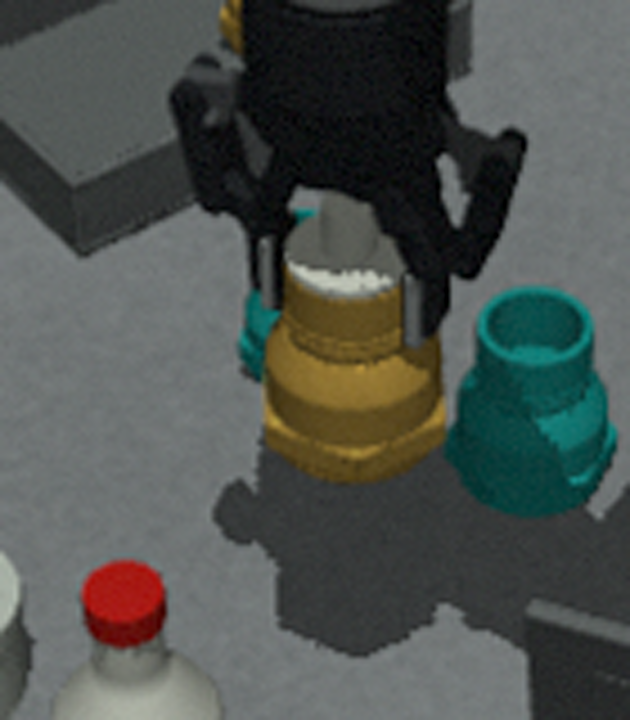

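apply_moves(steps=[{"hand":0,"xyz":[-1,-1.1,0],"delta_rot":[0,0,0.02]},{"hand":0,"xyz":[-3,-3.4,0],"delta_rot":[0,0,0.06]},{"hand":0,"xyz":[-5.6,-6.4,0],"delta_rot":[0,0,0.11]},{"hand":0,"xyz":[-8.2,-9.4,0],"delta_rot":[0,0,0.16]},{"hand":0,"xyz":[-10.8,-12.3,0],"delta_rot":[0,0,0.21]},{"hand":0,"xyz":[-13.4,-15.2,0],"delta_rot":[0,0,0.26]},{"hand":0,"xyz":[-16,-18.1,0],"delta_rot":[0,0,0.32]},{"hand":0,"xyz":[-18.6,-21,0],"delta_rot":[0,0,0.38]},{"hand":0,"xyz":[-21.2,-24,0],"delta_rot":[0,0,0.43]},{"hand":0,"xyz":[-23.6,-26.7,0],"delta_rot":[0,0,0.48]},{"hand":0,"xyz":[-25.6,-29,0],"delta_rot":[0,0,0.53]},{"hand":0,"xyz":[-26.8,-30.3,0],"delta_rot":[0,0,0.557]}])

```text
clock: 37.6
position: [539.6, -344.5, 219.6]
ee_rot: [0.671, 0.741, -0.001, -0.003]
contact_force: [1.3, 1.1, -5.0]
gripper_width: 53.2
```

```bash
python3 -c "
from h import *
p=get_image('scene'); crop(p,190,50,350,220,4,'s24.png')
st(); go(543,-348,100,96)
"
```

```text
t 37.65 pos [ 539.4 -346.4  219.5] yawx [-0.096  0.995  0.001] zax [-0.006  0.001 -1.   ] F [ 1.3 -1.5 -3.9] w 53.0
xyz [-0.21, 0.41, 11.95] rot [-0.006, -0.001, -0.008]
```

View pics/s24.png

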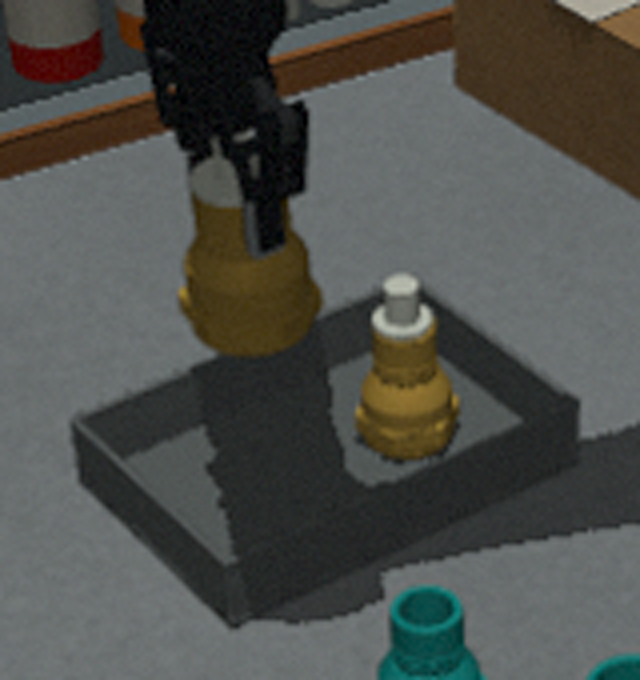

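apply_moves(steps=[{"hand":0,"xyz":[-0.1,0.3,1.5],"delta_rot":[0,0,0]},{"hand":0,"xyz":[-0.1,0.3,4],"delta_rot":[0,0,0]},{"hand":0,"xyz":[-0.1,0.3,6.5],"delta_rot":[0,0,0]},{"hand":0,"xyz":[-0.1,0.3,8.5],"delta_rot":[0,0,0]},{"hand":0,"xyz":[-0.1,0.3,10],"delta_rot":[0,0,0]},{"hand":0,"xyz":[-0.1,0.3,11],"delta_rot":[0,0,0]},{"hand":0,"xyz":[-0.1,0.3,11.7],"delta_rot":[0,0,0]},{"hand":0,"xyz":[-0.1,0.3,12.2],"delta_rot":[0,0,0]},{"hand":0,"xyz":[-0.1,0.3,12.2],"delta_rot":[0,0,0]}])

```text
clock: 38.4
position: [545.1, -341.9, 99.6]
ee_rot: [0.669, 0.743, -0.0, -0.001]
contact_force: [0.4, -0.2, -5.3]
gripper_width: 52.7
```

```bash
python3 -c "
from h import *
p=get_image('scene'); crop(p,190,50,350,220,4,'s25.png')
st()"
```

```text
t 38.45 pos [ 545.7 -342.1  100.7] yawx [-0.105  0.995  0.   ] zax [-0.  0. -1.] F [-0.1  0.4 -4.9] w 52.7
```

View pics/s25.png

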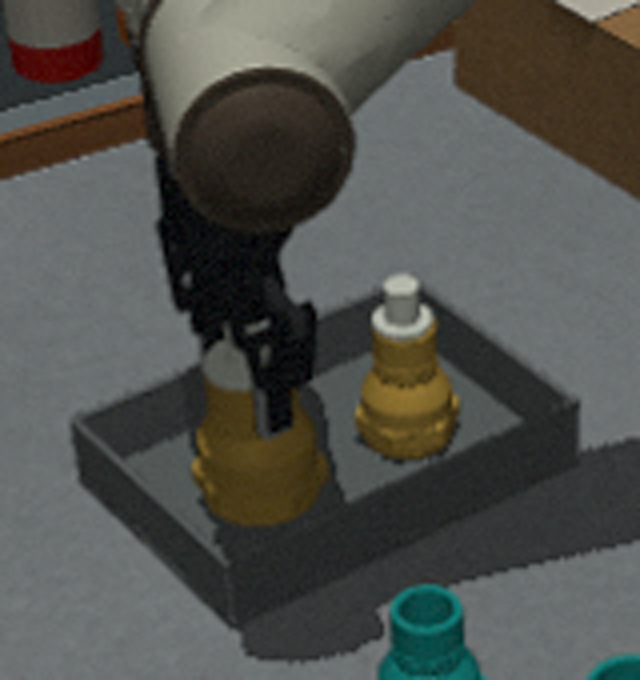

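apply_moves(steps=[{"hand":0,"xyz":[0,0,0.2],"delta_rot":[0,0,0]},{"hand":0,"xyz":[0,0,0.4],"delta_rot":[0,0,0]},{"hand":0,"xyz":[0,0,0.6],"delta_rot":[0,0,0]},{"hand":0,"xyz":[0,0,0.75],"delta_rot":[0,0,0]},{"hand":0,"xyz":[0,0,0.85],"delta_rot":[0,0,0]},{"hand":0,"xyz":[0,0,0.9],"delta_rot":[0,0,0]},{"hand":0,"xyz":[0,0,0.9],"delta_rot":[0,0,0]}])

```text
clock: 39.03
position: [545.7, -342.1, 91.7]
ee_rot: [0.669, 0.743, -0.0, -0.0]
contact_force: [0.4, -0.7, -4.5]
gripper_width: 52.7
```

apply_moves(steps=[{"hand":0,"xyz":[0,0,0.05],"delta_rot":[0,0,0]},{"hand":0,"xyz":[0,0,0.1],"delta_rot":[0,0,0]},{"hand":0,"xyz":[0,0,0.15],"delta_rot":[0,0,0]},{"hand":0,"xyz":[0,0,0.2],"delta_rot":[0,0,0]},{"hand":0,"xyz":[0,0,0.2],"delta_rot":[0,0,0]}])

```text
clock: 39.45
position: [545.6, -342.0, 89.7]
ee_rot: [0.669, 0.743, -0.0, -0.0]
contact_force: [0.6, -0.4, -5.7]
gripper_width: 53.1
```

apply_moves(steps=[{"hand":0,"xyz":[0,0,0.05],"delta_rot":[0,0,0]},{"hand":0,"xyz":[0,0,0.1],"delta_rot":[0,0,0]},{"hand":0,"xyz":[0,0,0.15],"delta_rot":[0,0,0]},{"hand":0,"xyz":[0,0,0.15],"delta_rot":[0,0,0]}])

```text
clock: 39.78
position: [545.8, -342.1, 89.3]
ee_rot: [0.669, 0.743, -0.0, 0.0]
contact_force: [-1.7, 1.0, 1.9]
gripper_width: 53.0
```

Contact at 89.3, as expected. I release and rise.

apply_moves(steps=[{"hand":0,"xyz":[0,0,-0.05],"delta_rot":[0,0,0]},{"hand":1,"xyz":[0,0,-0.05],"delta_rot":[0,0,0]},{"hand":1,"xyz":[0,0,-0.05],"delta_rot":[0,0,0]},{"hand":1,"xyz":[0,0,-0.05],"delta_rot":[0,0,0]},{"hand":1,"xyz":[0,0,-0.05],"delta_rot":[0,0,0]},{"hand":1,"xyz":[0,0,-0.05],"delta_rot":[0,0,0]},{"hand":1,"xyz":[0,0,-1.5],"delta_rot":[0,0,0]},{"hand":1,"xyz":[0,0,-4],"delta_rot":[0,0,0]},{"hand":1,"xyz":[0,0,-8],"delta_rot":[0,0,0]},{"hand":1,"xyz":[0,0,-12],"delta_rot":[0,0,0]},{"hand":1,"xyz":[0,0,-16],"delta_rot":[0,0,0]},{"hand":1,"xyz":[0,0,-20],"delta_rot":[0,0,0]}])

```text
clock: 40.78
position: [545.4, -342.0, 290.5]
ee_rot: [0.669, 0.743, 0.0, 0.0]
contact_force: [1.0, 0.7, -0.7]
gripper_width: 85.2
```

```bash
python3 -c "
from h import *
p=get_image('scene'); cv2.imwrite('pics/s26.png',p['frame'])
t=get_image('top'); cv2.imwrite('pics/t26.png',t['frame'])
s=st(); print(s['joints'].round(2)); go(449,211,300,217.9)"
```

```text
t 40.88 pos [ 548.4 -344.   297.8] yawx [-0.105  0.994 -0.01 ] zax [ 0.015 -0.008 -1.   ] F [0.1 0.4 0.1] w 85.6
[-0.31  0.39  0.13  0.   -1.29 -1.16]
xyz [56.23, -4.03, -0.83] rot [-0.002, 0.021, -2.127]
```

View pics/s26.png

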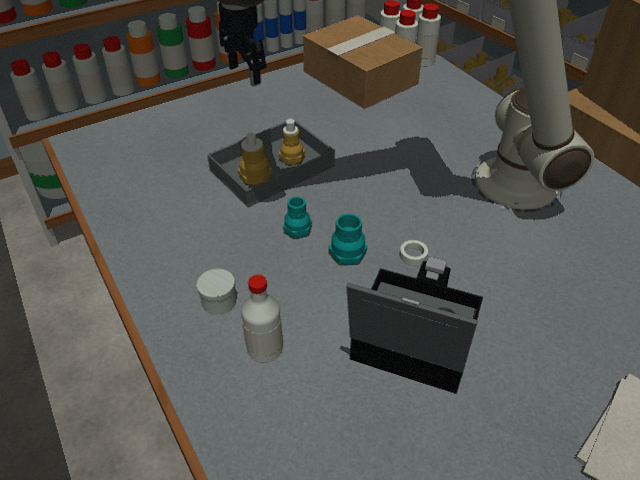

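```bash
python3 -c "
from h import *
st(); c=case(162,0); print(c); go(c[0],c[1],320,127.9)"
```

```text
t 40.88 pos [ 548.4 -344.   297.8] yawx [-0.105  0.994 -0.01 ] zax [ 0.015 -0.008 -1.   ] F [0.1 0.4 0.1] w 85.6
[631.818 352.868]
xyz [68.39, 15.67, -2.67] rot [0.011, 0.014, -0.556]
```

View pics/t26.png

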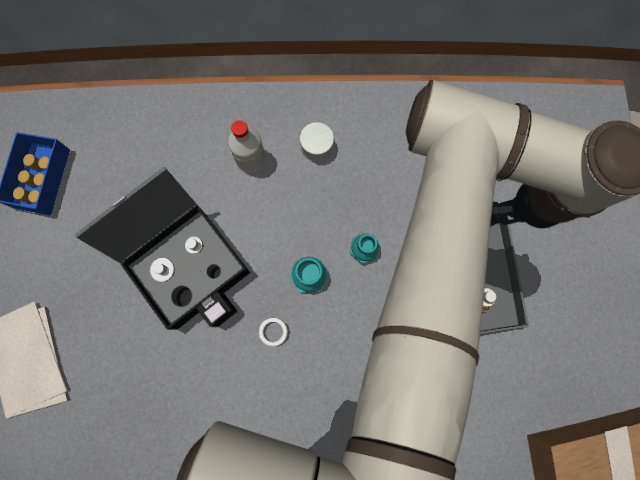

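apply_moves(steps=[{"hand":1,"xyz":[3.5,0.8,-1.5],"delta_rot":[0,0,-0.05]},{"hand":0.5,"xyz":[7.4,1.7,-2.7],"delta_rot":[0,0,-0.1]},{"hand":0,"xyz":[11.4,2.6,-2.7],"delta_rot":[0,0,-0.15]},{"hand":0,"xyz":[15.4,3.5,-2.7],"delta_rot":[0,0,-0.2]},{"hand":0,"xyz":[19.4,4.5,-2.7],"delta_rot":[0,0,-0.25]},{"hand":0,"xyz":[23.4,5.4,-2.7],"delta_rot":[0,0,-0.3]},{"hand":0,"xyz":[27.4,6.3,-2.7],"delta_rot":[0,0,-0.35]},{"hand":0,"xyz":[31.4,7.2,-2.7],"delta_rot":[0,0,-0.4]},{"hand":0,"xyz":[35.4,8.1,-2.7],"delta_rot":[0,0,-0.45]},{"hand":0,"xyz":[39.4,9,-2.7],"delta_rot":[0,0,-0.5]},{"hand":0,"xyz":[43.4,9.9,-2.7],"delta_rot":[0,0,-0.556]},{"hand":0,"xyz":[47.4,10.9,-2.7],"delta_rot":[0,0,-0.556]}])

```text
clock: 41.88
position: [604.3, 142.8, 315.5]
ee_rot: [0.438, 0.899, 0.0, 0.0]
contact_force: [0.8, 0.3, -0.0]
gripper_width: -0.3
```

```bash
python3 -c "
from h import *
st(); c=case(162,0); print(c); go(c[0],c[1],320,127.9)"
```

```text
t 41.88 pos [604.3 142.8 315.5] yawx [-0.615  0.788 -0.   ] zax [ 0.001  0.    -1.   ] F [ 0.8  0.3 -0. ] w -0.3
[631.818 352.868]
xyz [14.86, 15.1, -0.45] rot [0.001, 0.0, 0.002]
```

apply_moves(steps=[{"hand":0,"xyz":[2.5,2.5,0],"delta_rot":[0,0,0]},{"hand":0,"xyz":[5,5.1,0],"delta_rot":[0,0,0]},{"hand":0,"xyz":[7.5,7.7,0],"delta_rot":[0,0,0]},{"hand":0,"xyz":[10,10.2,0],"delta_rot":[0,0,0]},{"hand":0,"xyz":[12.5,12.7,0],"delta_rot":[0,0,0]},{"hand":0,"xyz":[14.8,15,0],"delta_rot":[0,0,0]},{"hand":0,"xyz":[14.8,15,0],"delta_rot":[0,0,0]},{"hand":0,"xyz":[14.8,15,0],"delta_rot":[0,0,0]}])

```text
clock: 42.55
position: [631.8, 351.5, 313.5]
ee_rot: [0.438, 0.899, -0.001, -0.0]
contact_force: [-0.5, -1.0, -0.4]
gripper_width: 0.2
```

```bash
python3 -c "
from h import *
st(); c=case(162,0); print(c); go(c[0],c[1],237,127.9)"
```

```text
t 42.55 pos [631.8 351.5 313.5] yawx [-0.616  0.788  0.   ] zax [-0.002 -0.001 -1.   ] F [-0.5 -1.  -0.4] w 0.2
[631.818 352.868]
xyz [0.1, 0.1, 7.65] rot [-0.002, -0.0, 0.002]
```

apply_moves(steps=[{"hand":0,"xyz":[0.1,0.1,3],"delta_rot":[0,0,0]},{"hand":0,"xyz":[0.1,0.1,6],"delta_rot":[0,0,0]},{"hand":0,"xyz":[0.1,0.1,8],"delta_rot":[0,0,0]},{"hand":0,"xyz":[0.1,0.1,8],"delta_rot":[0,0,0]},{"hand":0,"xyz":[0.1,0.1,8],"delta_rot":[0,0,0]}])

```text
clock: 42.97
position: [632.4, 349.6, 235.0]
ee_rot: [0.44, 0.898, -0.001, -0.0]
contact_force: [0.4, -0.6, 1.1]
gripper_width: -0.1
```

```bash
python3 - <<'E'
from h import *
s=st(); print("case x,y",(s['position'][:2]-C0)@U,(s['position'][:2]-C0)@V)
p=get_image('scene'); crop(p,300,130,500,400,2.2,'s27.png')
def T(t):
    r=135+15*np.clip((1.6-t)/1.2,0,1)
    x=85-r*np.cos(t)+8*np.sin(t); z=78+r*np.sin(t)+8*np.cos(t)
    if t>np.pi/2: x=max(x,85-171*np.cos(t)+8*np.sin(t))
    return np.array([x+11,z+22])
for t in np.arange(1.75,-0.01,-0.15): print(round(t,2),T(t).round(1))
E
```

```text
t 42.97 pos [632.4 349.6 235. ] yawx [-0.613  0.79  -0.001] zax [-0.001 -0.002 -1.   ] F [ 0.4 -0.6  1.1] w -0.1
case x,y 160.34835705270396 -2.950095622007057
1.75 [134.4 231.4]
1.6 [109.  234.7]
1.45 [ 87.4 236.8]
1.3 [ 66.6 235.8]
1.15 [ 45.9 231.6]
1.0 [ 25.7 224.2]
0.85 [  6.7 213.7]
0.7 [-10.7 200.3]
0.55 [-26.1 184.2]
0.4 [-39.  165.8]
0.25 [-47.4 144.9]
0.1 [-52.5 122.9]
```

View pics/s27.png

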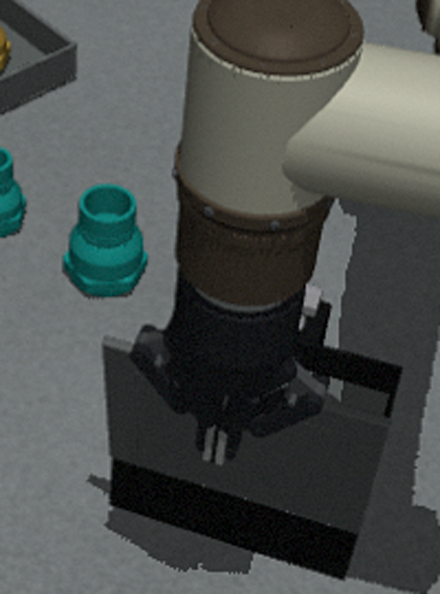

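apply_moves(steps=[{"hand":0,"xyz":[0,-1.0,0],"delta_rot":[0,0,0]},{"hand":0,"xyz":[0,-1.8,0],"delta_rot":[0,0,0]},{"hand":0,"xyz":[0,-2.4,0],"delta_rot":[0,0,0]},{"hand":0,"xyz":[0,-3.0,0],"delta_rot":[0,0,0]},{"hand":0,"xyz":[0,-3.5,0],"delta_rot":[0,0,0]},{"hand":0,"xyz":[0,-4.0,0],"delta_rot":[0,0,0]},{"hand":0,"xyz":[0,-4.6,-0.1],"delta_rot":[0,0,0]},{"hand":0,"xyz":[0,-5.1,-0.1],"delta_rot":[0,0,0]},{"hand":0,"xyz":[0,-5.7,-0.2],"delta_rot":[0,0,0]},{"hand":0,"xyz":[0,-6.2,-0.2],"delta_rot":[0,0,0]},{"hand":0,"xyz":[0,-6.8,-0.3],"delta_rot":[0,0,0]},{"hand":0,"xyz":[0,-7.3,-0.3],"delta_rot":[0,0,0]}])

```text
clock: 44.02
position: [574.0, 305.9, 238.0]
ee_rot: [0.44, 0.898, -0.0, -0.0]
contact_force: [1.8, 0.9, -1.4]
gripper_width: -0.4
```

```bash
python3 - <<'E'
from h import *
s=st(); print("case x,y",(s['position'][:2]-C0)@U,(s['position'][:2]-C0)@V)
p=get_image('scene'); crop(p,300,130,500,400,2.2,'s28.png')
E
```

```text
t 44.02 pos [574.  305.9 238. ] yawx [-0.614  0.79   0.   ] zax [-0.001 -0.    -1.   ] F [ 1.8  0.9 -1.4] w -0.4
case x,y 87.47537536107693 -1.599343483753449
```

View pics/s28.png

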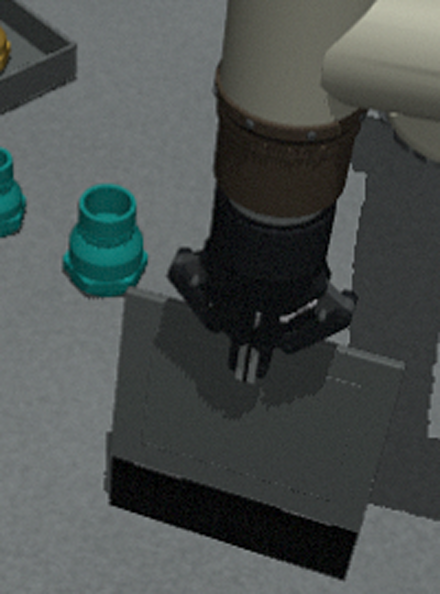

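apply_moves(steps=[{"hand":0,"xyz":[0,-0.5,0],"delta_rot":[0,0,0]},{"hand":0,"xyz":[0,-1.0,0.05],"delta_rot":[0,0,0]},{"hand":0,"xyz":[0,-1.55,0.1],"delta_rot":[0,0,0]},{"hand":0,"xyz":[0,-2.1,0.15],"delta_rot":[0,0,0]},{"hand":0,"xyz":[0,-2.6,0.2],"delta_rot":[0,0,0]},{"hand":0,"xyz":[0,-3.1,0.3],"delta_rot":[0,0,0]},{"hand":0,"xyz":[0,-3.6,0.4],"delta_rot":[0,0,0]},{"hand":0,"xyz":[0,-4.15,0.55],"delta_rot":[0,0,0]},{"hand":0,"xyz":[0,-4.65,0.75],"delta_rot":[0,0,0]},{"hand":0,"xyz":[0,-5.15,0.95],"delta_rot":[0,0,0]},{"hand":0,"xyz":[0,-5.65,1.15],"delta_rot":[0,0,0]},{"hand":0,"xyz":[0,-6.15,1.35],"delta_rot":[0,0,0]}])

```text
clock: 45.07
position: [525.7, 268.2, 224.6]
ee_rot: [0.439, 0.898, -0.0, 0.0]
contact_force: [0.8, 0.8, -0.4]
gripper_width: -0.5
```

apply_moves(steps=[{"hand":0,"xyz":[0,-0.5,0.25],"delta_rot":[0,0,0]},{"hand":0,"xyz":[0,-1.0,0.5],"delta_rot":[0,0,0]},{"hand":0,"xyz":[0,-1.45,0.75],"delta_rot":[0,0,0]},{"hand":0,"xyz":[0,-1.9,1.05],"delta_rot":[0,0,0]},{"hand":0,"xyz":[0,-2.35,1.4],"delta_rot":[0,0,0]},{"hand":0,"xyz":[0,-2.8,1.75],"delta_rot":[0,0,0]},{"hand":0,"xyz":[0,-3.2,2.05],"delta_rot":[0,0,0]},{"hand":0,"xyz":[0,-3.65,2.4],"delta_rot":[0,0,0]},{"hand":0,"xyz":[0,-4.05,2.8],"delta_rot":[0,0,0]},{"hand":0,"xyz":[0,-4.45,3.2],"delta_rot":[0,0,0]},{"hand":0,"xyz":[0,-4.8,3.6],"delta_rot":[0,0,0]},{"hand":0,"xyz":[0,-5.2,4.0],"delta_rot":[0,0,0]}])

```text
clock: 46.07
position: [484.8, 236.4, 184.4]
ee_rot: [0.439, 0.898, 0.0, 0.0]
contact_force: [0.6, 0.8, 0.5]
gripper_width: 0.0
```

```bash
python3 - <<'E'
from h import *
s=st(); print("case x,y",(s['position'][:2]-C0)@U,(s['position'][:2]-C0)@V)
p=get_image('scene'); crop(p,300,130,500,400,2.2,'s29.png')
E
```

```text
t 46.07 pos [484.8 236.4 184.4] yawx [-0.614  0.79  -0.   ] zax [ 0. -0. -1.] F [0.6 0.8 0.5] w 0.0
case x,y -25.588175672272705 -1.6336195821177935
```

View pics/s29.png

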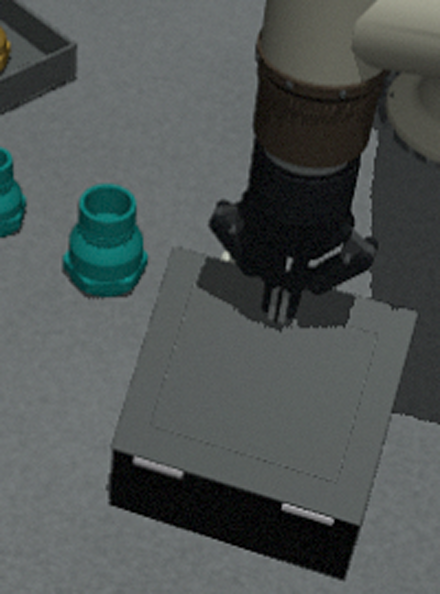

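apply_moves(steps=[{"hand":0,"xyz":[0,-0.35,0.45],"delta_rot":[0,0,0]},{"hand":0,"xyz":[0,-0.7,0.9],"delta_rot":[0,0,0]},{"hand":0,"xyz":[0,-1.05,1.4],"delta_rot":[0,0,0]},{"hand":0,"xyz":[0,-1.35,1.9],"delta_rot":[0,0,0]},{"hand":0,"xyz":[0,-1.55,2.4],"delta_rot":[0,0,0]},{"hand":0,"xyz":[0,-1.8,2.95],"delta_rot":[0,0,0]},{"hand":0,"xyz":[0,-2.0,3.45],"delta_rot":[0,0,0]},{"hand":0,"xyz":[0,-2.2,3.95],"delta_rot":[0,0,0]},{"hand":0,"xyz":[0,-2.3,4.5],"delta_rot":[0,0,0]},{"hand":0,"xyz":[0,-2.45,5.05],"delta_rot":[0,0,0]},{"hand":0,"xyz":[0,-2.6,5.6],"delta_rot":[0,0,0]},{"hand":0,"xyz":[0,-2.7,6.15],"delta_rot":[0,0,0]}])

```text
clock: 47.12
position: [463.6, 219.9, 122.7]
ee_rot: [0.439, 0.898, -0.0, 0.0]
contact_force: [-0.5, 0.3, 2.3]
gripper_width: -0.1
```

apply_moves(steps=[{"hand":0,"xyz":[0,0,0.4],"delta_rot":[0,0,0]},{"hand":0,"xyz":[0,-0.05,0.8],"delta_rot":[0,0,0]},{"hand":0,"xyz":[0,-0.1,1.1],"delta_rot":[0,0,0]},{"hand":0,"xyz":[0,-0.1,1.35],"delta_rot":[0,0,0]},{"hand":0,"xyz":[0,-0.1,1.5],"delta_rot":[0,0,0]},{"hand":0,"xyz":[0,-0.1,1.5],"delta_rot":[0,0,0]}])

```text
clock: 47.62
position: [462.8, 219.3, 108.0]
ee_rot: [0.439, 0.898, -0.0, -0.0]
contact_force: [-1.3, -0.6, 2.7]
gripper_width: 0.1
```

apply_moves(steps=[{"hand":0,"xyz":[0,0,0.1],"delta_rot":[0,0,0]},{"hand":0,"xyz":[0,0,0.2],"delta_rot":[0,0,0]},{"hand":0,"xyz":[0,0,0.3],"delta_rot":[0,0,0]},{"hand":0,"xyz":[0,0,0.3],"delta_rot":[0,0,0]}])

```text
clock: 47.95
position: [462.8, 219.3, 106.7]
ee_rot: [0.439, 0.898, -0.0, 0.0]
contact_force: [-4.8, -2.0, 13.3]
gripper_width: 0.2
```

apply_moves(steps=[{"hand":0,"xyz":[0,0,0.1],"delta_rot":[0,0,0]},{"hand":0,"xyz":[0,0,0.15],"delta_rot":[0,0,0]},{"hand":0,"xyz":[0,0,0.15],"delta_rot":[0,0,0]}])

```text
clock: 48.2
position: [462.9, 219.3, 106.1]
ee_rot: [0.439, 0.898, -0.0, 0.0]
contact_force: [-6.3, -0.9, 18.4]
gripper_width: -0.2
```

apply_moves(steps=[{"hand":0,"xyz":[0,0,-0.2],"delta_rot":[0,0,0]},{"hand":0,"xyz":[0,0,-0.4],"delta_rot":[0,0,0]},{"hand":0,"xyz":[0,0,-0.7],"delta_rot":[0,0,0]},{"hand":0,"xyz":[0,0,-1.0],"delta_rot":[0,0,0]},{"hand":0,"xyz":[0,0,-1.3],"delta_rot":[0,0,0]},{"hand":0,"xyz":[0,0,-1.3],"delta_rot":[0,0,0]}])

```text
clock: 48.7
position: [463.3, 219.7, 117.2]
ee_rot: [0.439, 0.898, 0.0, 0.0]
contact_force: [-0.2, 0.6, -0.5]
gripper_width: -0.3
```

```bash
python3 - <<'E'
from h import *
st()
p=get_image('scene'); crop(p,330,220,500,400,4,'s30.png')
E
```

```text
t 48.7 pos [463.3 219.7 117.2] yawx [-0.614  0.789 -0.   ] zax [ 0.001  0.001 -1.   ] F [-0.2  0.6 -0.5] w -0.3
```

View pics/s30.png

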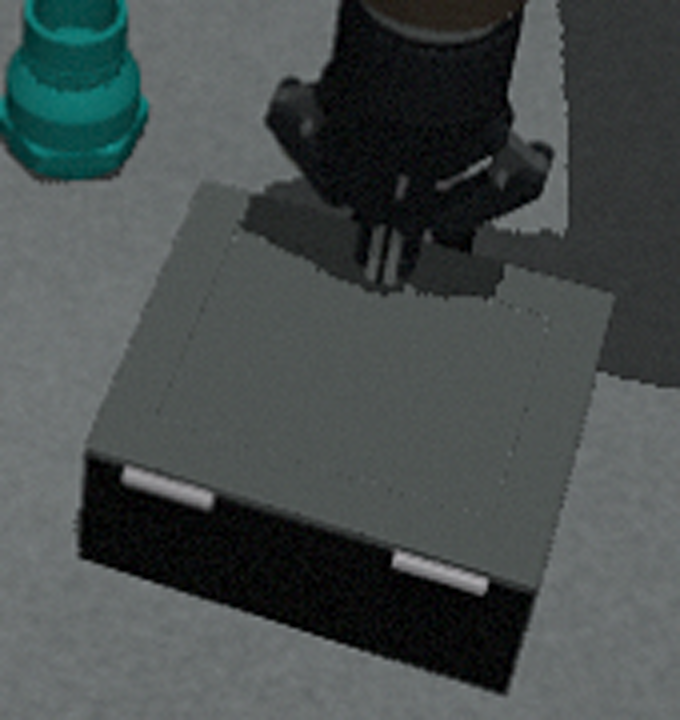

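The lid corners are back at their shut positions, (203,180) and (613,293), with no force on the hand, so it is latched. I withdraw and run a final check.

apply_moves(steps=[{"hand":0,"xyz":[0,0,-3],"delta_rot":[0,0,0]},{"hand":0,"xyz":[0,0,-7],"delta_rot":[0,0,0]},{"hand":0,"xyz":[0,0,-11],"delta_rot":[0,0,0]},{"hand":0,"xyz":[0,-2,-14],"delta_rot":[0,0,0]},{"hand":0,"xyz":[0,-4,-17],"delta_rot":[0,0,0]},{"hand":0,"xyz":[0,-6,-20],"delta_rot":[0,0,0]},{"hand":0,"xyz":[0,-6,-20],"delta_rot":[0,0,0]},{"hand":0,"xyz":[0,-6,-20],"delta_rot":[0,0,0]}])

```text
clock: 49.42
position: [415.5, 182.6, 318.8]
ee_rot: [0.439, 0.898, 0.003, 0.001]
contact_force: [-0.7, -0.0, -0.3]
gripper_width: 0.2
```

```bash
python3 - <<'E'
from h import *
st()
q=get_image('scene'); cv2.imwrite('pics/s31.png',q['frame']); crop(q,190,100,350,220,5,'s31t.png')
t=get_image('top'); cv2.imwrite('pics/t31.png',t['frame']); 
for n,p in (('s',q),('t',t)):
  for l in ['pot_large','pot_small','plug_large','plug_small','tray','lid_edge','cleaner','tin','tape']: print(n,l,[(np.round(d['xyz']),round(d['confidence'],2)) for d in nets.pinpoint(p,l)])
E
```

```text
t 49.42 pos [415.5 182.6 318.8] yawx [-0.614  0.789  0.001] zax [ 0.004  0.004 -1.   ] F [-0.7 -0.  -0.3] w 0.2
s pot_large [(array([ 563., -315.,    1.]), 0.88), (array([491.,  -7.,  -1.]), 0.58)]
s pot_small [(array([ 429., -363.,    3.]), 0.86), (array([ 544., -123.,    0.]), 0.56)]
s plug_large [(array([ 569., -317.,   67.]), 0.64)]
s plug_small [(array([ 434., -363.,   64.]), 0.58)]
s tray [(array([ 488., -360.,    1.]), 0.78), (array([783., -29.,  -0.]), 0.74)]
s lid_edge [(array([434., 197.,  86.]), 0.82), (array([ 432., -363.,   64.]), 0.18)]
s cleaner [(array([756., 122.,   4.]), 0.9)]
s tin [(array([781., -26.,   1.]), 0.97)]
s tape [(array([373.,  74.,  -2.]), 0.9)]
t pot_large [(array([ 566., -312.,    2.]), 0.74), (array([489.,  -5.,   4.]), 0.6)]
t pot_small [(array([ 544., -123.,   -4.]), 0.88), (array([ 424., -358.,   10.]), 0.66), (array([ 565., -312.,   75.]), 0.36)]
t plug_large [(array([ 567., -310.,   74.]), 0.73)]
t plug_small [(array([ 434., -358.,   72.]), 0.58)]
t tray [(array([ 485., -361.,    1.]), 0.95)]
t lid_edge [(array([434., 202.,  82.]), 0.76)]
t cleaner [(array([756., 126.,  -1.]), 0.95)]
t tin [(array([778., -30.,   2.]), 0.78)]
t tape [(array([372.,  78.,  -4.]), 0.7)]
```

View pics/s31t.png

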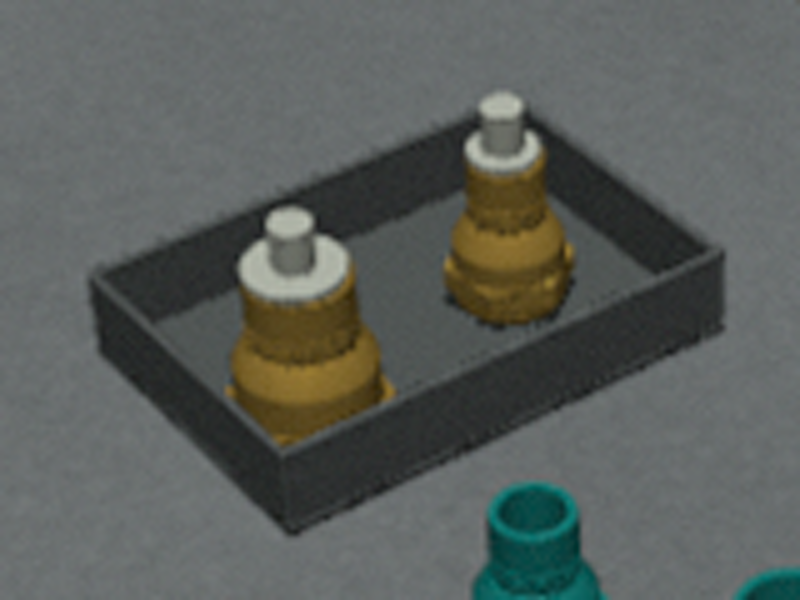

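View pics/t31.png

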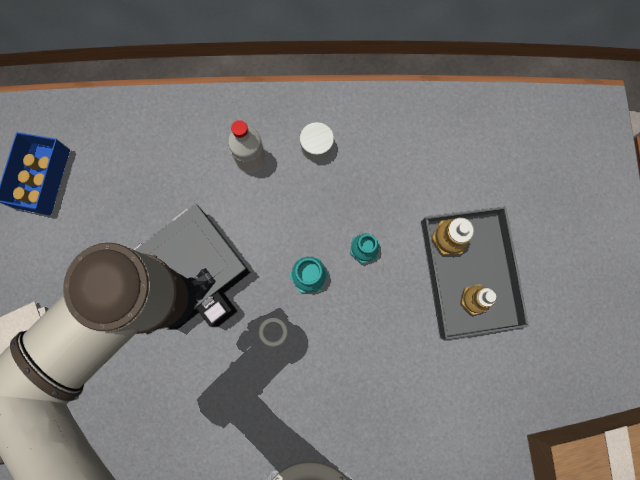

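View pics/s31.png

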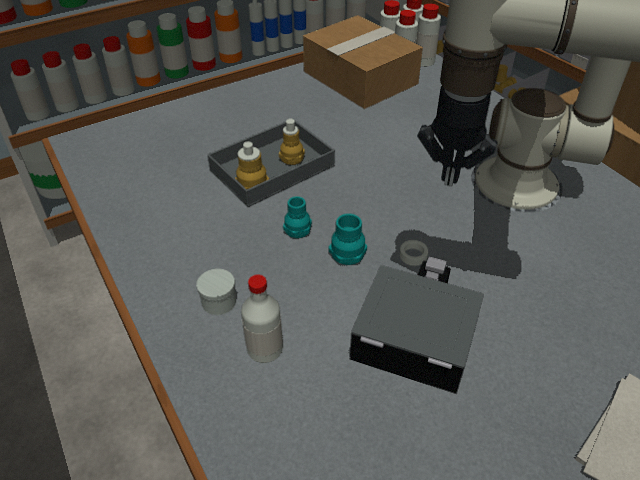

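```bash
python3 - <<'E'
from bench import workorder
print(workorder.job_done())
E
```

```text
the job is handed in; nothing more can be done
None
```

I handed the job in at about 50 s, with both brass pots plugged and standing upright in the tray and the case shut. Only two brass pots were on the counter, one large and one small.

- **Lid opening:** I pressed the button with one finger and kept the other finger on the lid. It eased open to its stop without slamming.
- **Plugs:** I put plug_large1 in the large pot and plug_small1 in the small pot. Both stopped at the height expected for fully home, and the pictures show each flange flat on its rim.
- **Pots:** I set both down in the tray slowly, with only a light touch at contact.
- **Lid shutting:** I pressed the lid down with about 18 N. It stayed shut with no force on it after I let go.

**Last checks:**
- Both pots are upright with their plugs in, and the lid corners are back at their shut positions.
- Before I shut the lid, the top picture showed the two spare plugs in their holes.
- The bottle, tin, tape and turquoise look-alikes are where they started.

**One disagreement:** the large pot was found about 35 mm from where I released it, now near (565, -313). I take this to be the announced knock. It is still inside the tray, upright and clear of the walls, so I left it there.

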